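Lay out nuts for inspection: nest the cups, shake the nuts over the tray

TASK

Clear the blue inspection tray by nesting every orange cup upright on the grey cup, leaving the stack on its aluminium disc. Then take the red shaker by its handle, tip it over the tray and shake all its nuts out evenly, so that every nut lies in the tray, none on top of another, and each of the four painted quarters has at least one. Finally stand the empty shaker back on the middle of its black mat, and leave the other things on the bench alone.

Things in the scene. Friction and masses are not known exactly. Their poses are not given: they have to be found in the camera images.
- tray: blue steel inspection tray fixed to the bench, 200 mm (its x) by 280 mm (its y), floor 4 mm thick, walls 4 mm thick, rim 18 mm above the bench; a white painted cross (flat, along its x and y axes) divides the floor into four quarters; origin: centre of its underside
- shaker: red hand shaker for nuts, open trough with a black handle on top, 102 mm long (its x), 60 mm wide, walls 44 mm high, 250 g empty; origin: 1 mm ahead of the lengthwise middle of its underside, x towards its open mouth, z up. Inside 56 mm wide, 98 mm long, closed at the rear, no lip at the mouth; the nuts start inside in two files, up to four deep
- shaker_grip (a point): middle of the handle bar, which lies along the shaker's x, 97 mm above its underside and 5 mm behind its origin: 84 mm long (49 mm of it behind this point, 35 mm ahead), 16 mm thick (along y), 24 mm high, free below but for a post 14 mm wide at its rear end
- shaker_mouth (a point): middle of the floor's edge at the mouth, 50 mm ahead of the shaker's origin, 18.5 mm up; same axes. The slick floor (friction 0.25 to 0.35) has four facets 25 mm long: level at the mouth, then dipping 6, 12 and 18 degrees to the rear. So, tipped mouth-down, the front nuts slide out first, near 12 to 20 degrees, the rearmost near 25 to 40; quick moves shake them loose sooner
- mat: black rubber mat with a yellow border, fixed to the bench, 170 by 120 by 4 mm, the shaker's place; origin: centre of its underside
- disc: aluminium disc fixed to the bench, 100 mm across, 4 mm thick, on which the grey cup stands; origin: centre of its underside
- base_cup: grey cup, bottom of the stack, 160 g, same shape as the orange ones: 64 mm high, open top, wall 2.5 mm, a foot widening from 34 mm at the bottom to 52 mm at 40 mm, then a shoulder and an upright band 60 mm across from 42 mm to the rim; origin: centre of its underside, z up. A cup nested in it rests with its shoulder on the rim, about 23 mm higher, and centres itself from 3 mm off
- cup1: orange plastic cup, 70 g, same shape as the grey one (64 mm high, upright band 60 mm across from 42 mm up to the rim); stands in the tray at the start; origin: centre of its underside
- cup2: orange plastic cup, 70 g, same shape as the grey one (64 mm high, upright band 60 mm across from 42 mm up to the rim); stands in the tray at the start; origin: centre of its underside
- cup3: orange plastic cup, 70 g, same shape as the grey one (64 mm high, upright band 60 mm across from 42 mm up to the rim); stands in the tray at the start; origin: centre of its underside
- nut1: a plain zinc-plated steel hex nut, 20 mm across flats, 23 mm across corners, 12 mm thick, 22 g; origin: the middle of the nut, z along its bore
- nut2: a plain zinc-plated steel hex nut, 20 mm across flats, 23 mm across corners, 12 mm thick, 22 g; origin: the middle of the nut, z along its bore
- nut3: a plain zinc-plated steel hex nut, 20 mm across flats, 23 mm across corners, 12 mm thick, 22 g; origin: the middle of the nut, z along its bore
- nut4: a plain zinc-plated steel hex nut, 20 mm across flats, 23 mm across corners, 12 mm thick, 22 g; origin: the middle of the nut, z along its bore
- nut5: a plain zinc-plated steel hex nut, 20 mm across flats, 23 mm across corners, 12 mm thick, 22 g; origin: the middle of the nut, z along its bore
- nut6: a plain zinc-plated steel hex nut, 20 mm across flats, 23 mm across corners, 12 mm thick, 22 g; origin: the middle of the nut, z along its bore
- nut7: a plain zinc-plated steel hex nut, 20 mm across flats, 23 mm across corners, 12 mm thick, 22 g; origin: the middle of the nut, z along its bore
- nut8: a plain zinc-plated steel hex nut, 20 mm across flats, 23 mm across corners, 12 mm thick, 22 g; origin: the middle of the nut, z along its bore
- big_nut: bystander: zinc-plated hex nut, 75 mm across flats, 38 mm high; origin: centre of its underside
- washers_a: bystander: black washer stack, 64 mm across, 34 mm high; origin: centre of its underside
- washers_b: bystander: black washer stack, 64 mm across, 34 mm high; origin: centre of its underside
- socket: bystander: chrome socket standing upright, 52 mm across, 72 mm high; origin: centre of its underside
- reaction_arm: bystander: yellow torque reaction arm lying on the bench along its y, 280 mm long, 45 mm high at most, 72 mm at the widest; origin: in its underside, 20 mm from the middle of its bar

How it is judged:
On the way, in this order (a step that is already met when the one before it is completed fails the run):
1. every orange cup stands nested on the grey cup, let go (horizontal distance between each of cup1, cup2, cup3 and base_cup below 0.008 m and z of cup1 in the frame of base_cup between 0.015 and 0.085 m and angle between each of cup1, cup2, cup3's own z axis and vertical below 0.12 rad and contact force between each of cup1, cup2, cup3 and the fingers below 0.2 N and z of cup2 in the frame of base_cup between 0.015 and 0.085 m and z of cup3 in the frame of base_cup between 0.015 and 0.085 m), for 0.2 s.
2. the held shaker is tipped mouth-down, more than 12 degrees, with its mouth over the tray (angle between shaker's own z axis and vertical above 0.2 rad and contact force between shaker and the fingers above 1 N and x of shaker_mouth in the frame of tray between -0.1 and 0.1 m and y of shaker_mouth in the frame of tray between -0.14 and 0.14 m and z of shaker_mouth in the frame of tray below 0.2 m), for 0.1 s.
At the end, for the whole second after the job is handed in: Orange cups nested on the grey cup (within 8 mm, 7 degrees), it within 30 mm of its disc's centre; every nut in the tray, its middle under 18.5 mm above the bench; a nut's middle in each quarter; shaker upright on its mat, within 30 mm of its centre; all still (all of step 1 and x of nut1 in the frame of tray between -0.1 and 0.1 m and y of nut1 in the frame of tray between -0.14 and 0.14 m and z of nut1 in the frame of tray between 0 and 0.0185 m and x of nut2 in the frame of tray between -0.1 and 0.1 m and y of nut2 in the frame of tray between -0.14 and 0.14 m and z of nut2 in the frame of tray between 0 and 0.0185 m and x of nut3 in the frame of tray between -0.1 and 0.1 m and y of nut3 in the frame of tray between -0.14 and 0.14 m and z of nut3 in the frame of tray between 0 and 0.0185 m and x of nut4 in the frame of tray between -0.1 and 0.1 m and y of nut4 in the frame of tray between -0.14 and 0.14 m and z of nut4 in the frame of tray between 0 and 0.0185 m and x of nut5 in the frame of tray between -0.1 and 0.1 m and y of nut5 in the frame of tray between -0.14 and 0.14 m and z of nut5 in the frame of tray between 0 and 0.0185 m and x of nut6 in the frame of tray between -0.1 and 0.1 m and y of nut6 in the frame of tray between -0.14 and 0.14 m and z of nut6 in the frame of tray between 0 and 0.0185 m and x of nut7 in the frame of tray between -0.1 and 0.1 m and y of nut7 in the frame of tray between -0.14 and 0.14 m and z of nut7 in the frame of tray between 0 and 0.0185 m and x of nut8 in the frame of tray between -0.1 and 0.1 m and y of nut8 in the frame of tray between -0.14 and 0.14 m and z of nut8 in the frame of tray between 0 and 0.0185 m and ((x of nut1 in the frame of tray below 0 m and y of nut1 in the frame of tray below 0 m) or (x of nut2 in the frame of tray below 0 m and y of nut2 in the frame of tray below 0 m) or (x of nut3 in the frame of tray below 0 m and y of nut3 in the frame of tray below 0 m) or (x of nut4 in the frame of tray below 0 m and y of nut4 in the frame of tray below 0 m) or (x of nut5 in the frame of tray below 0 m and y of nut5 in the frame of tray below 0 m) or (x of nut6 in the frame of tray below 0 m and y of nut6 in the frame of tray below 0 m) or (x of nut7 in the frame of tray below 0 m and y of nut7 in the frame of tray below 0 m) or (x of nut8 in the frame of tray below 0 m and y of nut8 in the frame of tray below 0 m)) and ((x of nut1 in the frame of tray below 0 m and y of nut1 in the frame of tray above 0 m) or (x of nut2 in the frame of tray below 0 m and y of nut2 in the frame of tray above 0 m) or (x of nut3 in the frame of tray below 0 m and y of nut3 in the frame of tray above 0 m) or (x of nut4 in the frame of tray below 0 m and y of nut4 in the frame of tray above 0 m) or (x of nut5 in the frame of tray below 0 m and y of nut5 in the frame of tray above 0 m) or (x of nut6 in the frame of tray below 0 m and y of nut6 in the frame of tray above 0 m) or (x of nut7 in the frame of tray below 0 m and y of nut7 in the frame of tray above 0 m) or (x of nut8 in the frame of tray below 0 m and y of nut8 in the frame of tray above 0 m)) and ((x of nut1 in the frame of tray above 0 m and y of nut1 in the frame of tray below 0 m) or (x of nut2 in the frame of tray above 0 m and y of nut2 in the frame of tray below 0 m) or (x of nut3 in the frame of tray above 0 m and y of nut3 in the frame of tray below 0 m) or (x of nut4 in the frame of tray above 0 m and y of nut4 in the frame of tray below 0 m) or (x of nut5 in the frame of tray above 0 m and y of nut5 in the frame of tray below 0 m) or (x of nut6 in the frame of tray above 0 m and y of nut6 in the frame of tray below 0 m) or (x of nut7 in the frame of tray above 0 m and y of nut7 in the frame of tray below 0 m) or (x of nut8 in the frame of tray above 0 m and y of nut8 in the frame of tray below 0 m)) and ((x of nut1 in the frame of tray above 0 m and y of nut1 in the frame of tray above 0 m) or (x of nut2 in the frame of tray above 0 m and y of nut2 in the frame of tray above 0 m) or (x of nut3 in the frame of tray above 0 m and y of nut3 in the frame of tray above 0 m) or (x of nut4 in the frame of tray above 0 m and y of nut4 in the frame of tray above 0 m) or (x of nut5 in the frame of tray above 0 m and y of nut5 in the frame of tray above 0 m) or (x of nut6 in the frame of tray above 0 m and y of nut6 in the frame of tray above 0 m) or (x of nut7 in the frame of tray above 0 m and y of nut7 in the frame of tray above 0 m) or (x of nut8 in the frame of tray above 0 m and y of nut8 in the frame of tray above 0 m)) and horizontal distance between base_cup and disc below 0.03 m and angle between base_cup's own z axis and vertical below 0.1 rad and horizontal distance between shaker and mat below 0.03 m and height (world z) of shaker below 0.012 m and angle between shaker's own z axis and vertical below 0.08 rad and linear speed of each of shaker, cup1, cup2, cup3 below 0.03 m/s); the robot touches nothing.
It fails at once if a bystander (big nut, washer stacks, socket, reaction arm) is moved more than 30 mm (distance of any of big_nut, washers_a, washers_b, socket, reaction_arm from where it was at the start of the episode above 0.03 m).
Of cup1, cup2, cup3 only 2 to 3 are there at a start; the rules pass over those that are not, and their reading is None.
Of nut1, nut2, nut3, nut4, nut5, nut6, nut7, nut8 only 5 to 8 are there at a start; the rules pass over those that are not, and their reading is None.
At some moment in a run one of nut3, nut4, nut5, nut6 may be knocked a few centimetres aside while the robot is not near it.
It also fails if it takes over 208 s, if anything falls off the work surface, if the arm or the gripper's body presses on something with over 40 N, if the wrist force passes 120 N, or if a joint passes its speed limit or range.

ROBOT

A 6-joint arm with a two-finger parallel gripper is mounted at the origin on the work surface. World frame = base frame: x ahead of the robot, y to its left, z up, the work surface at z = 0. Lengths are in m, angles in rad, forces in N, time in s.
With the tool pointing down it reaches from about 0.325 to 0.9 m from the base axis. Payload 3.5 kg.
Tool frame: the origin (TCP) lies midway between the tips of the shut fingers; the grasp point (between the pads) lies 19 mm behind it (ctrl.hold_point_z is the distance from the TCP to the grasp point, in m); z points along the fingers, y is the line along which they close (so a half turn about z gives the same grasp; the last joint's range is limited). The gripper opens to 85 mm and grips with 20 to 120 N. Pads are 22 mm wide; open, the fingers measure 114 mm over their backs; the gripper's body (76 mm by 85 mm) begins 54 mm behind the grasp point. The pads swing forward as they close: fully open they stand 13 mm farther back than shut.
Start: joints at [1.236, 0.276, -0.026, 1.268, 0, 1.467], TCP at [0.144, 0.608, 0.205] pointing down, gripper open.
Joint ranges: [-3.12, 3.12], [-0.85, 1.88], [-1.08, 1.24], [-1.95, 2.15], [-1.57, 1.53], [-3.14, 3.14]. Speed limits (rad/s): [2.57, 2.57, 3.14, 3.14, 3.14, 3.14].

INTERFACE

Orientations are given as a 3x3 rotation matrix whose columns are the frame's x, y, z axes.
In Python, from workcell import ctrl gives the robot as it stands.
- The arm moves only by the tool servo_tool, never from a script. Its argument "increments" is a list of rows, each an object of numbers: "x", "y", "z": the shift along the world's x, y, z in cm; "rx", "ry", "rz": the turn, a rotation vector about the world's x, y, z in rad. A call has 1 to 20 rows; each row is the pose to reach, as a shift and turn from the pose commanded when the call began; what a row does not reach only later rows make up. A row lasts 1/10 s, in which the tool goes at most 50 mm and 8.59 degrees, less where a joint would pass 70% of its speed; a pose out of reach is approached as far as the arm can. A call with a gripper value outside its range is refused whole. "fingers" is the closure, from -1 (fully open) to 1 (shut), set as the call begins (left out, the last holds). The fingers move at their own pace and stop on an object; "grip_force" is the grip in N (left out, the last holds). Time passes only in rows, so rows that repeat a pose let the fingers close. It gives the time, the measured TCP pose, the force, the opening and the grip force at its end, in the units of the state.
- ctrl.get_obs(): the state, without advancing time (a new reading comes with each control period).
- ctrl.get_image(name): name is "side" or "top" or "wrist"; returns a dict with "image" (384x512x3 uint8, blue, green, red), "intrinsics" (3x3 intrinsics, pixels), "position" and "attitude" of the camera in the world. Camera axes: x right, y down, z forward; pixel columns grow to the right and rows downward; lengths in m; the calibration is good to about 2 mm. A picture is of the moment at which its call begins. There is no depth.
- ctrl.job_done(): hands the job in; it is judged then, once.
Trained networks look in the newest picture that a camera, given by its name, has taken for a name from the list of things; names that differ only in an ending like _2 or _b are one class to them, and where a whole thing is asked for, a point or a joint stands for the part that bears it (a point fixed in the world has none). Each returns a list of dicts, best first, with "p" (0 to 1); they miss things now and then, are a little off and sometimes report something else, mostly with a low value. They report only what shows in the picture. A call takes as long as a camera call.
- ctrl.search_frame(query, camera): "box" ([left, top, right, bottom] in pixels, round what is visible of it).
- ctrl.spot_point(query, camera): "point" ([column, row] in pixels: a listed point, or the origin of a listed thing).
The state is a dict: "time": time; "joint_positions": joint angles; "qvel": joint speeds; "joint_torque": joint torques, N m; "tool_pos": TCP position; "tool_rot": TCP orientation; "ft_force": force on the tool from outside, world axes, zero at the start; "wrist_torque": the same for the moment, N m; "width": opening from 0.0 (shut) to 1.0 (fully open); "finger_force": force on a finger pad.
Only numpy, scipy, OpenCV 4.12 (cv2) and the standard library are available. Lean on these libraries where they do the work, as an engineer would, in place of code of your own. Each camera call takes 0.05 s, during which the arm holds its last target. There are 200 camera calls.

## Working session

There is one attempt and no reset: what is moved stays moved. The work goes in short steps, Python scripts to look and compute and a tool call to move; the robot and the scene stay as the last step left them, time stands still between calls to the robot, and variables do not carry over. Pictures are saved under pics/ and viewed, at most 14 in all, crops included, and the job is handed in when it is done.

Besides the shell and the picture viewer there is one more tool, called after "Call:" as name([rows], argument=value, ...), one row to a line, values as JSON. servo_tool: Moves the arm, as the interface text tells. Its arguments: {"type":"object","properties":{"increments":{"type":"array","items":{"type":"object","properties":{"x":{"type":"number"},"y":{"type":"number"},"z":{"type":"number"},"rx":{"type":"number"},"ry":{"type":"number"},"rz":{"type":"number"}}}},"fingers":{"type":"number"},"grip_force":{"type":"number"}},"required":["increments"]}

```bash
mkdir -p pics; ls; cat > h.py <<'E'
import numpy as np, cv2
from workcell import ctrl
def ray(im,px):
    K=np.array(im["intrinsics"]);R=np.array(im["attitude"]);p=np.array(im["position"])
    return p,R@np.linalg.inv(K)@np.array([px[0],px[1],1.0])
def at(im,px,z):
    p,d=ray(im,px); return p+d*(z-p[2])/d[2]
def proj(im,X):
    K=np.array(im["intrinsics"]);R=np.array(im["attitude"]);p=np.array(im["position"])
    c=K@(R.T@(np.array(X)-p)); return c[:2]/c[2]
def tri(a,pa,b,pb):
    p,d=ray(a,pa);q,e=ray(b,pb)
    s=np.linalg.lstsq(np.c_[d,-e],q-p,rcond=None)[0]
    x,y=p+d*s[0],q+e*s[1]; return (x+y)/2,np.linalg.norm(x-y)
E
python3 - <<'E'
from h import *
np.set_printoptions(precision=4,suppress=True)
ims={}
for c in("top","side"):
    im=ctrl.get_image(c);ims[c]=im;cv2.imwrite(f"pics/{c}0.png",im["image"]);print(c,im["position"],np.array(im["attitude"]).tolist(),np.array(im["intrinsics"])[0])
    for q in["tray","shaker","shaker_grip","shaker_mouth","mat","disc","base_cup","cup1","big_nut","washers_a","socket","reaction_arm"]:
        r=ctrl.spot_point(q,c)
        for d in r[:4]:
            if d["p"]>.2: print(c,q,round(d["p"],2),np.round(d["point"],1),at(im,d["point"],{"shaker_grip":.101,"shaker_mouth":.0225,"base_cup":.004,"cup1":.004,"shaker":.004}.get(q,0))[:2])
print(ctrl.get_obs())
E
```

```text
pics
top [0.4629 0.0024 1.0977] [[-0.009246662942265954, -0.9895364950996647, 0.14398619409618132], [-0.9999561634060274, 0.009362438724422944, 0.00012652046960611566], [-0.0014732585414407521, -0.14397871233971535, -0.9895796885053105]] [406.6311   0.     255.4298]
top tray 0.93 [267.7 205.3] [ 0.5785 -0.0304]
top shaker 0.71 [364.4 251. ] [ 0.4536 -0.2856]
top shaker 0.71 [376.7 251.3] [ 0.4526 -0.3183]
top shaker 0.65 [250.1 138. ] [0.7658 0.0159]
top shaker_grip 0.65 [377.7 251.2] [ 0.4537 -0.2923]
top shaker_mouth 0.61 [362.4 233.7] [ 0.4988 -0.2777]
top shaker_mouth 0.54 [370.5 233.1] [ 0.5002 -0.299 ]
top shaker_mouth 0.36 [113.8 166.8] [0.6843 0.3836]
top mat 0.61 [363.1 247.7] [ 0.4624 -0.2836]
top disc 0.96 [138.9 245.5] [0.4737 0.3157]
top base_cup 0.97 [133.3 250.2] [0.4614 0.329 ]
top cup1 0.71 [264.2 198.8] [ 0.5959 -0.021 ]
top cup1 0.62 [234.  204.9] [0.5801 0.0608]
top cup1 0.55 [361.9 256.9] [ 0.4382 -0.2783]
top cup1 0.36 [362.4 232.5] [ 0.5026 -0.2826]
top big_nut 0.93 [112.8 165.7] [0.6921 0.3945]
top big_nut 0.62 [379.5 250. ] [ 0.4559 -0.3271]
top washers_a 0.8
[... 1089 characters left out ...]
6.7 157.5] [0.7109 0.2985]
side reaction_arm 0.56 [321.4 206.5] [0.78   0.0062]
side reaction_arm 0.4 [265.9 146.1] [0.6894 0.3842]
{'time': 1.3, 'joint_positions': array([ 1.2356,  0.2764, -0.0264,  1.268 ,  0.    ,  1.4674]), 'qvel': array([ 0.    , -0.0007, -0.001 ,  0.0009, -0.001 , -0.0011]), 'joint_torque': array([  0.0002, -44.5492,  29.5555,   0.0011,  -0.0002,   0.    ]), 'tool_pos': array([0.1436, 0.6083, 0.205 ]), 'tool_rot': array([[-0.9732,  0.2298, -0.    ],
       [ 0.2298,  0.9732, -0.    ],
       [ 0.    , -0.    , -1.    ]]), 'ft_force': array([-0.0122,  0.8495,  0.0309]), 'wrist_torque': array([ 0.0125, -0.0298, -0.0337]), 'finger_force': 0.0, 'width': 1.0006195442404742}
```

```bash
cd pics; python3 -c "
import cv2,numpy as np
a=cv2.imread('top0.png');b=cv2.imread('side0.png')
cv2.imwrite('v1.png',cv2.resize(a[100:300,90:430],None,fx=2.35,fy=2.35,interpolation=cv2.INTER_CUBIC))
cv2.imwrite('v2.png',cv2.resize(b[110:350,150:430],None,fx=2.4,fy=2.4,interpolation=cv2.INTER_CUBIC))"
```

```text
(no output)
```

View pics/v1.png

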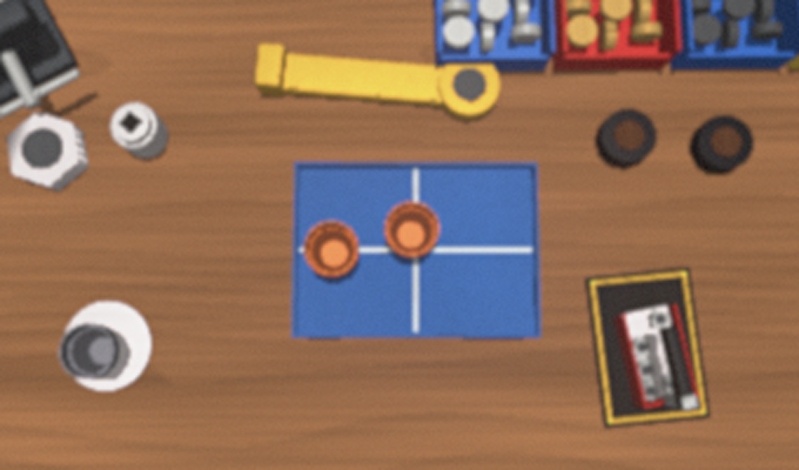

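View pics/v2.png

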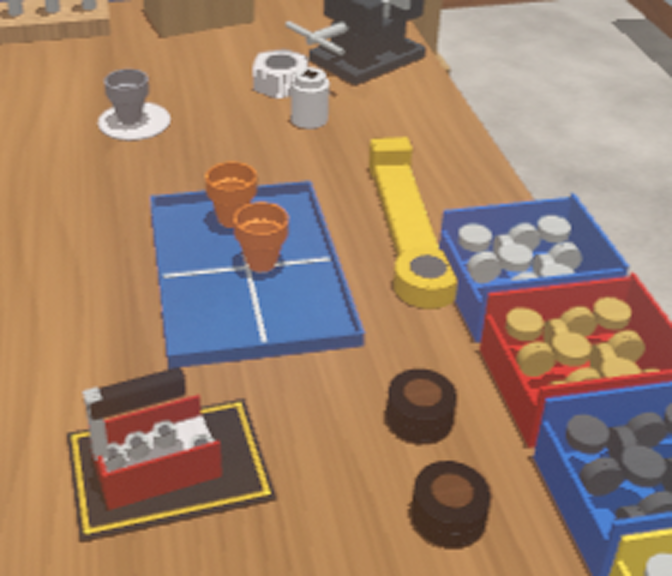

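The top view shows two orange cups at about (265,198) and (231,206) in the tray. The grey cup is off-centre on its disc at about (132,249), and the shaker is on its mat at about (370,250). I'll fit the silhouettes in both views.

```bash
cat >> h.py <<'E'
from scipy.optimize import minimize
PR=[(0,.017),(.04,.026),(.042,.030),(.064,.030)]
def cupmask(im,x,y,z0,S=4):
    t=np.linspace(0,2*np.pi,40)
    P=[proj(im,[x+r*np.cos(a),y+r*np.sin(a),z0+h]) for h,r in PR for a in t]
    m=np.zeros((384*S,512*S),np.uint8)
    cv2.fillConvexPoly(m,cv2.convexHull(np.round((np.array(P)+.5)*S).astype(np.int32)),255)
    return cv2.resize(m,(512,384),interpolation=cv2.INTER_AREA)/255.
def fitcup(views,x,y,z0):
    def f(v):
        c=0
        for im,M in views:
            m=cupmask(im,v[0]/100,v[1]/100,z0); ref=M*1.
            b=cv2.dilate((m>0).astype(np.uint8),np.ones((9,9)))>0
            c+=np.abs(m-ref)[b].sum()/m.sum()
        return c
    best=min(((f([x*100+i*.7,y*100+j*.7]),x*100+i*.7,y*100+j*.7) for i in range(-3,4) for j in range(-3,4)))
    r=minimize(f,best[1:],method="Nelder-Mead",options=dict(xatol=.01,fatol=1e-4,initial_simplex=np.array(best[1:])+[[0,0],[.4,0],[0,.4]]))
    return r.x/100,r.fun
def orange(im):
    h=cv2.cvtColor(im["image"],cv2.COLOR_BGR2HSV).astype(int)
    return ((h[...,0]<=13)&(h[...,1]>140)&(h[...,2]>90))
def grey(im):
    h=cv2.cvtColor(im["image"],cv2.COLOR_BGR2HSV).astype(int)
    return ((h[...,1]<60)&(h[...,2]<175))
def quad(m):
    n,l,s,_=cv2.connectedComponentsWithStats(m.astype(np.uint8))
    k=1+np.argmax(s[1:,4]); c=cv2.findContours((l==k).astype(np.uint8),0,1)[0][0]
    return cv2.convexHull(c)[:,0,:].astype(float)
E
python3 - <<'E'
from h import *
np.set_printoptions(precision=4,suppress=True)
a=ctrl.get_image("top");b=ctrl.get_image("side")
import pickle;pickle.dump((a,b),open("im0.pkl","wb"))
for n,x,y,z,F in[("A",.590,-.022,.004,orange),("B",.575,.067,.004,orange),("G",.467,.323,.004,grey)]:
    for vs in([(a,F(a))],[(b,F(b))],[(a,F(a)),(b,F(b))]): print(n,*fitcup(vs,x,y,z))
h=cv2.cvtColor(a["image"],cv2.COLOR_BGR2HSV).astype(int)
m=(abs(h[...,0]-110)<15)&(h[...,1]>120);m[:160]=0
q=quad(m); P=np.array([at(a,p,.018)[:2] for p in q]).astype(np.float32)*1000
print("tray",cv2.minAreaRect(P))
m=(h[...,0]>20)&(h[...,0]<33)&(h[...,1]>110)&(h[...,2]>110);m[:200]=0;m[:,:320]=0
q=quad(m);P=np.array([at(a,p,.004)[:2] for p in q]).astype(np.float32)*1000
print("mat",cv2.minAreaRect(P))
m=(h[...,1]<40)&(h[...,2]>190);m[:,200:]=0;m[:215]=0;m[300:]=0
q=quad(m);P=np.array([at(a,p,.004)[:2] for p in q]).astype(np.float32)*1000
print("disc",cv2.minEnclosingCircle(P))
for c in("top","side"):
  for q in("shaker","shaker_grip"):
    print(c,q,[(round(d["p"],2),np.round(d["box"],1).tolist()) for d in ctrl.search_frame(q,c)[:2]])
g=tri(a,ctrl.spot_point("shaker_grip","top")[0]["point"],b,ctrl.spot_point("shaker_grip","side")[0]["point"]);print(g)
mm=tri(a,ctrl.spot_point("shaker_mouth","top")[0]["point"],b,ctrl.spot_point("shaker_mouth","side")[0]["point"]);print(mm)
E
```

```text
A [ 0.5937 -0.0216] 0.19450157506964155
A [ 0.5904 -0.0222] 0.3391257068290561
A [ 0.5932 -0.0193] 0.5405123523968746
B [0.5712 0.0666] 0.19090776202309603
B [0.5733 0.0659] 0.31194904957228714
B [0.5732 0.0656] 0.502458725871775
G [0.464  0.3248] 0.15101089940926865
G [0.4649 0.3223] 0.20179524555846604
G [0.464  0.3242] 0.3684908208938703
tray ((525.1814575195312, -96.4581298828125), (133.45855712890625, 92.54271697998047), 89.46887969970703)
mat ((545.0480346679688, -333.3260192871094), (8.062193870544434, 8.086466789245605), 86.9656753540039)
disc ((471.00897216796875, 324.9316101074219), 50.282623291015625)
top shaker [(0.92, [352.6, 232.1, 385.8, 277.5])]
top shaker_grip [(0.66, [350.6, 227.2, 388.0, 275.0])]
side shaker [(0.69, [187.0, 265.4, 243.2, 321.4])]
side shaker_grip []
(array([ 0.4555, -0.2889,  0.0896]), np.float64(0.00020169053083811416))
(array([ 0.5003, -0.2815,  0.0262]), np.float64(0.01587793878226632))
```

Call:
servo_tool([
  {"x": 42.8, "y": -54.2, "z": -4.5, "rz": -1.34},
  {"x": 42.8, "y": -54.2, "z": -4.5, "rz": -1.34},
  {"x": 42.8, "y": -54.2, "z": -4.5, "rz": -1.34},
  {"x": 42.8, "y": -54.2, "z": -4.5, "rz": -1.34},
  {"x": 42.8, "y": -54.2, "z": -4.5, "rz": -1.34},
  {"x": 42.8, "y": -54.2, "z": -4.5, "rz": -1.34},
  {"x": 42.8, "y": -54.2, "z": -4.5, "rz": -1.34},
  {"x": 42.8, "y": -54.2, "z": -4.5, "rz": -1.34},
  {"x": 42.8, "y": -54.2, "z": -4.5, "rz": -1.34},
  {"x": 42.8, "y": -54.2, "z": -4.5, "rz": -1.34},
  {"x": 42.8, "y": -54.2, "z": -4.5, "rz": -1.34},
  {"x": 42.8, "y": -54.2, "z": -4.5, "rz": -1.34},
  {"x": 42.8, "y": -54.2, "z": -4.5, "rz": -1.34},
  {"x": 42.8, "y": -54.2, "z": -4.5, "rz": -1.34},
  {"x": 42.8, "y": -54.2, "z": -4.5, "rz": -1.34},
  {"x": 42.8, "y": -54.2, "z": -4.5, "rz": -1.34},
  {"x": 42.8, "y": -54.2, "z": -4.5, "rz": -1.34},
  {"x": 42.8, "y": -54.2, "z": -4.5, "rz": -1.34},
], fingers=-1, grip_force=30)

```text
validation failed for argument at $.in...
```

```bash
python3 - <<'E'
from h import *
np.set_printoptions(precision=4,suppress=True)
o=ctrl.get_obs();print(o["time"],o["tool_pos"],o["tool_rot"],ctrl.hold_point_z,o["joint_positions"])
w=ctrl.get_image("wrist");cv2.imwrite("pics/w1.png",w["image"]);print(w["position"])
for n,x,y in(("A",.592,-.022),("B",.572,.066)): print(n,*fitcup([(w,orange(w))],x,y,.004))
# tray cross/corners from initial top image
import pickle
a,b=pickle.load(open("im0.pkl","rb"))
for im,cs in((a,[(294,163),(538,163),(540,337),(293,338)]),):
    P=np.array([at(im,(90+(u+.5)/2.35-.5,100+(v+.5)/2.35-.5),.018) for u,v in cs]);print(P,P.mean(0))
    P=np.array([at(im,(90+u/2.35,100+v/2.35),.004) for u,v in[(590,280),(687,270),(706,414),(607,425)]]);print("mat",P,P.mean(0))
E
```

```text
1.8 [0.1436 0.6083 0.205 ] [[-0.9733  0.2297  0.    ]
 [ 0.2297  0.9733 -0.    ]
 [-0.     -0.     -1.    ]] 0.0187 [ 1.2356  0.2764 -0.0264  1.268  -0.      1.4674]
[0.0642 0.6263 0.3737]
A [ 0.571 -0.043] nan
B [0.551 0.045] nan
[[ 0.6764  0.1118  0.018 ]
 [ 0.6737 -0.1688  0.018 ]
 [ 0.4754 -0.1648  0.018 ]
 [ 0.4768  0.1119  0.018 ]] [ 0.5756 -0.0275  0.018 ]
mat [[ 0.5389 -0.227   0.004 ]
 [ 0.5493 -0.3385  0.004 ]
 [ 0.3875 -0.351   0.004 ]
 [ 0.3764 -0.2396  0.004 ]] [ 0.463 -0.289  0.004]h.py:29: RuntimeWarning: invalid value encountered in scalar divide
  c+=np.abs(m-ref)[b].sum()/m.sum()
```

View pics/w1.png

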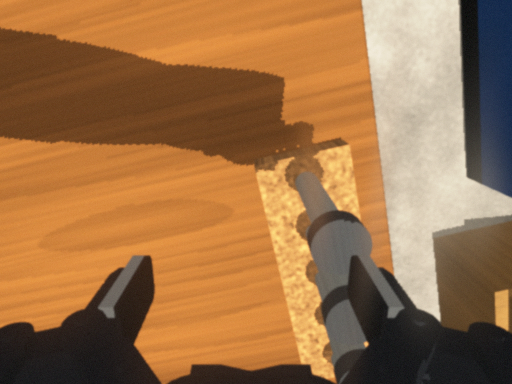

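The move was refused, so that wrist picture only shows empty bench from the start pose. I'll retry with stepped rows.

Call:
servo_tool([
  {"x": 3, "y": -3.8, "z": -0.3, "rz": -0.1},
  {"x": 6, "y": -7.6, "z": -0.6, "rz": -0.2},
  {"x": 9, "y": -11.4, "z": -0.9, "rz": -0.3},
  {"x": 12, "y": -15.2, "z": -1.2, "rz": -0.4},
  {"x": 15, "y": -19, "z": -1.5, "rz": -0.5},
  {"x": 18, "y": -22.8, "z": -1.8, "rz": -0.6},
  {"x": 21, "y": -26.6, "z": -2.1, "rz": -0.7},
  {"x": 24, "y": -30.4, "z": -2.4, "rz": -0.8},
  {"x": 27, "y": -34.2, "z": -2.7, "rz": -0.9},
  {"x": 30, "y": -38, "z": -3, "rz": -1.0},
], fingers=-1, grip_force=30)

```text
validation failed for argument at $.in...
```

Call:
servo_tool([
  {"x": 3, "y": -3.8, "z": 0, "rx": 0, "ry": 0, "rz": -0.1},
])

```text
time: 1.95
tool_pos: [0.1721, 0.5735, 0.2049]
tool_rot: [[-0.946, 0.323, -0.0], [0.323, 0.946, 0.003], [0.001, 0.003, -1.0]]
ft_force: [1.2, -0.6, 0.9]
width: 0.995
finger_force: 0.0
```

Call:
servo_tool([
  {"x": 20, "y": -25, "z": -2, "rx": 0, "ry": 0, "rz": -0.6},
  {"x": 20, "y": -25, "z": -2, "rx": 0, "ry": 0, "rz": -0.6},
  {"x": 20, "y": -25, "z": -2, "rx": 0, "ry": 0, "rz": -0.6},
  {"x": 20, "y": -25, "z": -2, "rx": 0, "ry": 0, "rz": -0.6},
  {"x": 20, "y": -25, "z": -2, "rx": 0, "ry": 0, "rz": -0.6},
  {"x": 20, "y": -25, "z": -2, "rx": 0, "ry": 0, "rz": -0.6},
  {"x": 20, "y": -25, "z": -2, "rx": 0, "ry": 0, "rz": -0.6},
])

```text
time: 2.65
tool_pos: [0.3754, 0.3173, 0.185]
tool_rot: [[-0.593, 0.805, 0.001], [0.805, 0.593, -0.001], [-0.001, 0.0, -1.0]]
ft_force: [0.3, 0.2, 0.1]
width: 1.0
finger_force: 0.0
```

Call:
servo_tool([
  {"x": 19.8, "y": -25.4, "z": -2, "rx": 0, "ry": 0, "rz": -0.64},
  {"x": 19.8, "y": -25.4, "z": -2, "rx": 0, "ry": 0, "rz": -0.64},
  {"x": 19.8, "y": -25.4, "z": -2, "rx": 0, "ry": 0, "rz": -0.64},
  {"x": 19.8, "y": -25.4, "z": -2, "rx": 0, "ry": 0, "rz": -0.64},
  {"x": 19.8, "y": -25.4, "z": -2, "rx": 0, "ry": 0, "rz": -0.64},
  {"x": 19.8, "y": -25.4, "z": -2, "rx": 0, "ry": 0, "rz": -0.64},
  {"x": 19.8, "y": -25.4, "z": -2, "rx": 0, "ry": 0, "rz": -0.64},
  {"x": 19.8, "y": -25.4, "z": -2, "rx": 0, "ry": 0, "rz": -0.64},
  {"x": 19.8, "y": -25.4, "z": -2, "rx": 0, "ry": 0, "rz": -0.64},
])

```text
time: 3.55
tool_pos: [0.5713, 0.0661, 0.1648]
tool_rot: [[0.002, 1.0, -0.001], [1.0, -0.002, 0.0], [0.0, -0.001, -1.0]]
ft_force: [-0.5, 0.5, 0.5]
width: 1.005
finger_force: 0.0
```

```bash
python3 - <<'E'
from h import *
np.set_printoptions(precision=4,suppress=True)
o=ctrl.get_obs();print(o["time"],o["tool_pos"],o["tool_rot"],o["joint_positions"])
w=ctrl.get_image("wrist");cv2.imwrite("pics/w2.png",w["image"]);print(w["position"])
for n,x,y in(("A",.592,-.022),("B",.572,.066)): print(n,*fitcup([(w,orange(w))],x,y,.004))
E
```

```text
3.55 [0.5713 0.0661 0.1648] [[ 0.002   1.     -0.001 ]
 [ 1.     -0.002   0.0005]
 [ 0.0005 -0.001  -1.    ]] [ 0.0025  0.2135 -0.1938  1.1644  0.0005  1.5754]
[0.571  0.1464 0.3336]
A [ 0.594  -0.0255] 0.18773451124996074
B [0.573  0.0632] 0.07942866527359518
```

View pics/w2.png

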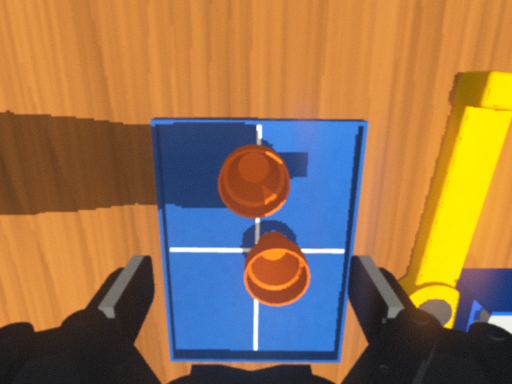

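Cup B at (255,180) is centred between the fingers, and cup A is at (277,270). I'll descend on B and grip it.

Call:
servo_tool([
  {"x": 0.1, "y": -0.1, "z": -4, "rx": 0, "ry": 0, "rz": 0},
  {"x": 0.1, "y": -0.1, "z": -8, "rx": 0, "ry": 0, "rz": 0},
  {"x": 0.1, "y": -0.1, "z": -11, "rx": 0, "ry": 0, "rz": 0},
  {"x": 0.1, "y": -0.1, "z": -13, "rx": 0, "ry": 0, "rz": 0},
  {"x": 0.1, "y": -0.1, "z": -13, "rx": 0, "ry": 0, "rz": 0},
])

```text
time: 4.1
tool_pos: [0.568, 0.0668, 0.0319]
tool_rot: [[-0.001, 1.0, -0.008], [1.0, 0.001, 0.0], [0.0, -0.008, -1.0]]
ft_force: [-0.5, 0.5, 0.6]
width: 0.999
finger_force: 0.0
```

Call:
servo_tool([
  {"x": 0, "y": 0, "z": 0, "rx": 0, "ry": 0, "rz": 0},
  {"x": 0, "y": 0, "z": 0, "rx": 0, "ry": 0, "rz": 0},
  {"x": 0, "y": 0, "z": 0, "rx": 0, "ry": 0, "rz": 0},
  {"x": 0, "y": 0, "z": 0, "rx": 0, "ry": 0, "rz": 0},
  {"x": 0, "y": 0, "z": 0, "rx": 0, "ry": 0, "rz": 0},
  {"x": 0, "y": 0, "z": 0, "rx": 0, "ry": 0, "rz": 0},
], fingers=1, grip_force=30)

```text
time: 4.7
tool_pos: [0.5588, 0.0667, 0.0448]
tool_rot: [[-0.0, 1.0, -0.025], [1.0, 0.001, 0.002], [0.002, -0.025, -1.0]]
ft_force: [-40.5, 1.1, 80.9]
width: 0.007
finger_force: 39.6
```

Call:
servo_tool([
  {"x": 0, "y": 0, "z": 3, "rx": 0, "ry": 0, "rz": 0},
  {"x": 0, "y": 0, "z": 7, "rx": 0, "ry": 0, "rz": 0},
  {"x": 0, "y": 0, "z": 10, "rx": 0, "ry": 0, "rz": 0},
  {"x": 0, "y": 0, "z": 10, "rx": 0, "ry": 0, "rz": 0},
])

```text
time: 5.1
tool_pos: [0.578, 0.0655, 0.1428]
tool_rot: [[0.001, 1.0, 0.014], [1.0, -0.001, 0.0], [0.0, 0.014, -1.0]]
ft_force: [0.9, 0.9, 0.4]
width: -0.001
finger_force: 0.0
```

The fingers shut completely, so the grasp failed. Looking again.

```bash
python3 - <<'E'
from h import *
o=ctrl.get_obs();print(o["time"],o["tool_pos"],o["joint_positions"])
w=ctrl.get_image("wrist");s=ctrl.get_image("side")["image"][110:350,150:430]
v=np.hstack([cv2.resize(w["image"],(400,300)),cv2.resize(s,(350,300),interpolation=cv2.INTER_CUBIC)])
cv2.imwrite("pics/v3.png",v)
E
```

```text
5.1 [0.57802401 0.06547932 0.14280763] [ 1.66271822e-03  2.30059677e-01 -2.21737208e-01  1.10490927e+00
  5.71334687e-05  1.57324215e+00]
```

View pics/v3.png

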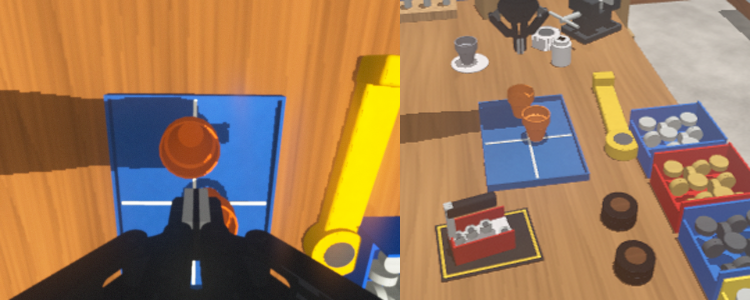

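```bash
python3 - <<'E'
from h import *
np.set_printoptions(precision=4,suppress=True)
w=ctrl.get_image("wrist");a=ctrl.get_image("top");b=ctrl.get_image("side")
for n,x,y in(("A",.592,-.022),("B",.572,.066)):
  for im in(w,a,b): print(n,*fitcup([(im,orange(im))],x,y,.004))
print(w["position"],w["attitude"],w["intrinsics"],proj(w,ctrl.get_obs()["tool_pos"]))
v=np.hstack([cv2.resize(a["image"][140:260,180:320],(400,343),interpolation=2),cv2.resize(b["image"][110:240,190:330],(400,371),interpolation=2)[:343]])
cv2.imwrite("pics/v4.png",v)
E
```

```text
A [ 0.5938 -0.0229] 0.8034436179329923
A [ 0.593  -0.0204] 0.18653236013107022
A [ 0.5912 -0.0188] 0.3458477772690605
B [0.5727 0.0631] 0.08136543046892891
B [0.5859 0.0487] 0.9933664576884056
B [0.574  0.0672] 0.27888969092460136
[0.5729 0.1457 0.3063] [[ 1.     -0.003   0.0051]
 [-0.0012 -0.9489 -0.3155]
 [ 0.0058  0.3154 -0.9489]] [[339.6774   0.     250.6857]
 [  0.     339.6774 190.6567]
 [  0.       0.       1.    ]] [246.5634 230.1025]
```

View pics/v4.png

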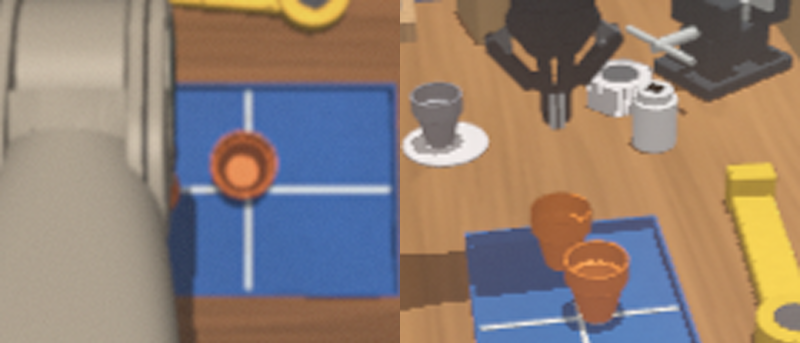

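Cup B hasn't moved; it still fits at (.573,.063). I'll retry more slowly, with a longer settle and the fingers closed in stages.

Call:
servo_tool([
  {"x": 0, "y": -0.1, "z": 2, "rx": 0, "ry": 0, "rz": 0},
  {"x": 0, "y": -0.1, "z": 2, "rx": 0, "ry": 0, "rz": 0},
  {"x": 0, "y": -0.1, "z": 2, "rx": 0, "ry": 0, "rz": 0},
  {"x": 0, "y": -0.1, "z": 2, "rx": 0, "ry": 0, "rz": 0},
  {"x": 0, "y": -0.1, "z": 0, "rx": 0, "ry": 0, "rz": 0},
  {"x": 0, "y": -0.1, "z": -3, "rx": 0, "ry": 0, "rz": 0},
  {"x": 0, "y": -0.1, "z": -6, "rx": 0, "ry": 0, "rz": 0},
  {"x": 0, "y": -0.1, "z": -9, "rx": 0, "ry": 0, "rz": 0},
  {"x": 0, "y": -0.1, "z": -10, "rx": 0, "ry": 0, "rz": 0},
  {"x": 0, "y": -0.1, "z": -10, "rx": 0, "ry": 0, "rz": 0},
  {"x": 0, "y": -0.1, "z": -10, "rx": 0, "ry": 0, "rz": 0},
  {"x": 0, "y": -0.1, "z": -10, "rx": 0, "ry": 0, "rz": 0},
], fingers=-1)

```text
time: 6.55
tool_pos: [0.5743, 0.0643, 0.0368]
tool_rot: [[0.001, 1.0, 0.003], [1.0, -0.001, 0.0], [0.0, 0.003, -1.0]]
ft_force: [0.7, 0.7, -0.6]
width: 1.002
finger_force: 0.0
```

Call:
servo_tool([
  {"x": 0, "y": 0, "z": 0, "rx": 0, "ry": 0, "rz": 0},
  {"x": 0, "y": 0, "z": 0, "rx": 0, "ry": 0, "rz": 0},
  {"x": 0, "y": 0, "z": 0, "rx": 0, "ry": 0, "rz": 0},
  {"x": 0, "y": 0, "z": 0, "rx": 0, "ry": 0, "rz": 0},
], fingers=-0.5, grip_force=20)

```text
time: 6.95
tool_pos: [0.5728, 0.0643, 0.0353]
tool_rot: [[0.001, 1.0, 0.001], [1.0, -0.001, 0.0], [0.0, 0.001, -1.0]]
ft_force: [-1.0, 1.1, 0.6]
width: 0.751
finger_force: 0.0
```

Call:
servo_tool([
  {"x": 0, "y": 0, "z": 0, "rx": 0, "ry": 0, "rz": 0},
  {"x": 0, "y": 0, "z": 0, "rx": 0, "ry": 0, "rz": 0},
  {"x": 0, "y": 0, "z": 0, "rx": 0, "ry": 0, "rz": 0},
  {"x": 0, "y": 0, "z": 0, "rx": 0, "ry": 0, "rz": 0},
], fingers=-0.3)

```text
time: 7.35
tool_pos: [0.5731, 0.0643, 0.0358]
tool_rot: [[0.001, 1.0, 0.001], [1.0, -0.001, 0.0], [0.0, 0.001, -1.0]]
ft_force: [-0.9, -0.4, 5.5]
width: 0.675
finger_force: 20.5
```

```bash
python3 - <<'E'
from h import *
np.set_printoptions(precision=4,suppress=True)
w=ctrl.get_image("wrist");b=ctrl.get_image("side")
v=np.hstack([cv2.resize(w["image"],(400,300)),cv2.resize(b["image"][110:240,180:320],(400,371),interpolation=2)[:300]])
cv2.imwrite("pics/v5.png",v)
E
```

```text
(no output)
```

View pics/v5.png

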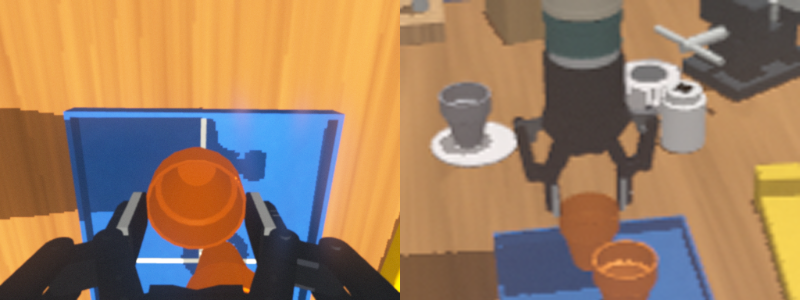

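The grip holds: the cup is between the pads at width .675. Lifting and carrying it to the grey cup.

Call:
servo_tool([
  {"x": 0, "y": 0, "z": 2, "rx": 0, "ry": 0, "rz": 0},
  {"x": 0, "y": 0, "z": 5, "rx": 0, "ry": 0, "rz": 0},
  {"x": 0, "y": 0, "z": 8, "rx": 0, "ry": 0, "rz": 0},
  {"x": -1.5, "y": 3.5, "z": 10, "rx": 0, "ry": 0, "rz": 0},
  {"x": -3, "y": 7, "z": 10, "rx": 0, "ry": 0, "rz": 0},
  {"x": -4.5, "y": 10.5, "z": 10, "rx": 0, "ry": 0, "rz": 0},
  {"x": -6, "y": 14, "z": 10, "rx": 0, "ry": 0, "rz": 0},
  {"x": -7.5, "y": 17.5, "z": 10, "rx": 0, "ry": 0, "rz": 0},
  {"x": -9, "y": 21, "z": 10, "rx": 0, "ry": 0, "rz": 0},
  {"x": -10, "y": 24, "z": 10, "rx": 0, "ry": 0, "rz": 0},
  {"x": -10.8, "y": 26, "z": 10, "rx": 0, "ry": 0, "rz": 0},
  {"x": -10.8, "y": 26, "z": 10, "rx": 0, "ry": 0, "rz": 0},
  {"x": -10.8, "y": 26, "z": 10, "rx": 0, "ry": 0, "rz": 0},
])

```text
time: 8.75
tool_pos: [0.4641, 0.3241, 0.1344]
tool_rot: [[-0.0, 1.0, -0.001], [1.0, 0.0, -0.001], [-0.001, -0.001, -1.0]]
ft_force: [-0.6, 0.2, -1.3]
width: 0.672
finger_force: 21.8
```

```bash
python3 - <<'E'
from h import *
np.set_printoptions(precision=4,suppress=True)
o=ctrl.get_obs();print(o["time"],o["tool_pos"],o["width"],o["finger_force"])
w=ctrl.get_image("wrist");b=ctrl.get_image("side");a=ctrl.get_image("top")
# held cup relative: fit at its held height
for z0 in(.098,.1035,.108): print("held",z0,*fitcup([(w,orange(w))],o["tool_pos"][0],o["tool_pos"][1],z0),*fitcup([(b,orange(b))],o["tool_pos"][0],o["tool_pos"][1],z0))
print("G",*fitcup([(b,grey(b))],.464,.323,.004))
v=np.hstack([cv2.resize(w["image"],(400,300)),cv2.resize(b["image"][80:210,140:280],(400,371),interpolation=2)[:300]])
cv2.imwrite("pics/v6.png",v)
E
```

```text
8.75 [0.4641 0.3241 0.1344] 0.6717830230960291 21.80025734938681
held 0.098 [0.4637 0.3207] 0.05010257653450778 [0.4639 0.3343] 0.08916515389479265
held 0.1035 [0.4634 0.3241] 0.0519351849896072 [0.4639 0.324 ] 0.10338452929361566
held 0.108 [0.4623 0.3267] 0.10061469577945344 [0.464  0.3143] 0.11030392883617494
G [0.4641 0.3231] 0.3296255747755638
```

View pics/v6.png

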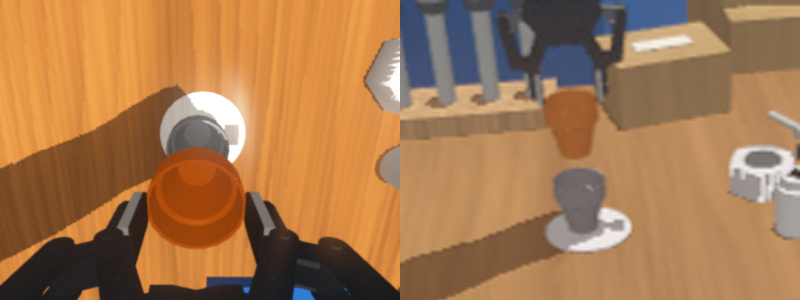

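The cup hangs centred over the grey cup, both fitting near (.464,.324). Lowering.

Call:
servo_tool([
  {"x": 0, "y": 0, "z": -2, "rx": 0, "ry": 0, "rz": 0},
  {"x": 0, "y": 0, "z": -4, "rx": 0, "ry": 0, "rz": 0},
  {"x": 0, "y": 0, "z": -5.5, "rx": 0, "ry": 0, "rz": 0},
  {"x": 0, "y": 0, "z": -6.5, "rx": 0, "ry": 0, "rz": 0},
  {"x": 0, "y": 0, "z": -7.2, "rx": 0, "ry": 0, "rz": 0},
  {"x": 0, "y": 0, "z": -7.4, "rx": 0, "ry": 0, "rz": 0},
  {"x": 0, "y": 0, "z": -7.4, "rx": 0, "ry": 0, "rz": 0},
])

```text
time: 9.6
tool_pos: [0.4651, 0.3243, 0.0613]
tool_rot: [[0.001, 1.0, 0.001], [1.0, -0.001, 0.0], [0.0, 0.001, -1.0]]
ft_force: [-0.4, -0.3, -0.4]
width: 0.674
finger_force: 22.0
```

Call:
servo_tool([
  {"x": 0, "y": 0, "z": 0, "rx": 0, "ry": 0, "rz": 0},
  {"x": 0, "y": 0, "z": 0, "rx": 0, "ry": 0, "rz": 0},
  {"x": 0, "y": 0, "z": 0, "rx": 0, "ry": 0, "rz": 0},
  {"x": 0, "y": 0, "z": 0, "rx": 0, "ry": 0, "rz": 0},
  {"x": 0, "y": 0, "z": 2, "rx": 0, "ry": 0, "rz": 0},
  {"x": 0, "y": 0, "z": 5, "rx": 0, "ry": 0, "rz": 0},
  {"x": 0, "y": 0, "z": 9, "rx": 0, "ry": 0, "rz": 0},
  {"x": 0, "y": 0, "z": 10, "rx": 0, "ry": 0, "rz": 0},
  {"x": 0, "y": 0, "z": 10, "rx": 0, "ry": 0, "rz": 0},
], fingers=-1)

```text
time: 10.5
tool_pos: [0.4664, 0.3253, 0.1636]
tool_rot: [[0.001, 1.0, 0.005], [1.0, -0.001, 0.003], [0.003, 0.005, -1.0]]
ft_force: [-1.4, -0.1, -0.8]
width: 1.0
finger_force: 0.0
```

```bash
python3 - <<'E'
from h import *
np.set_printoptions(precision=4,suppress=True)
o=ctrl.get_obs();print(o["time"],o["tool_pos"],o["width"])
w=ctrl.get_image("wrist");b=ctrl.get_image("side")
for z in(.004,.027,.035):print("nested",z,*fitcup([(w,orange(w))],.464,.324,z),*fitcup([(b,orange(b))],.464,.324,z))
cv2.imwrite("pics/w7.png",cv2.resize(b["image"][80:210,140:280],(400,371),interpolation=2))
E
```

```text
10.5 [0.4664 0.3253 0.1636] 1.000391840024219
nested 0.004 [0.466  0.3179] 0.17054352216156363 [0.4652 0.383 ] 0.3790419651517453
nested 0.027 [0.4646 0.3232] 0.07189870900636318 [0.4648 0.3318] 0.40339434131018087
nested 0.035 [0.4641 0.325 ] 0.11076695307412346 [0.4644 0.3184] 0.41813728100537834
```

View pics/w7.png

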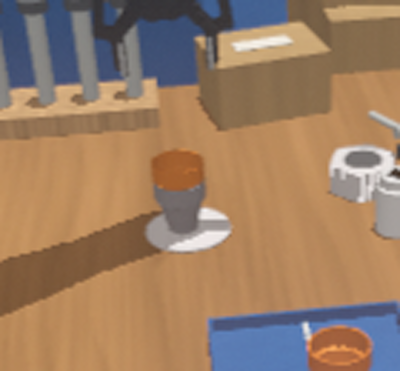

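The first cup is nested. Going for cup A at (.5925,-.0225).

Call:
servo_tool([
  {"x": 1.6, "y": -4.3, "z": 0, "rx": 0, "ry": 0, "rz": 0},
  {"x": 3.2, "y": -8.6, "z": 0, "rx": 0, "ry": 0, "rz": 0},
  {"x": 4.8, "y": -12.9, "z": 0, "rx": 0, "ry": 0, "rz": 0},
  {"x": 6.4, "y": -17.2, "z": 0, "rx": 0, "ry": 0, "rz": 0},
  {"x": 8, "y": -21.5, "z": 0, "rx": 0, "ry": 0, "rz": 0},
  {"x": 9.6, "y": -25.8, "z": 0, "rx": 0, "ry": 0, "rz": 0},
  {"x": 11.2, "y": -30.1, "z": 0, "rx": 0, "ry": 0, "rz": 0},
  {"x": 12.4, "y": -33.5, "z": 0, "rx": 0, "ry": 0, "rz": 0},
  {"x": 12.8, "y": -34.7, "z": -1, "rx": 0, "ry": 0, "rz": 0},
  {"x": 12.8, "y": -34.7, "z": -3, "rx": 0, "ry": 0, "rz": 0},
  {"x": 12.8, "y": -34.7, "z": -6, "rx": 0, "ry": 0, "rz": 0},
  {"x": 12.8, "y": -34.7, "z": -9, "rx": 0, "ry": 0, "rz": 0},
  {"x": 12.8, "y": -34.7, "z": -11.5, "rx": 0, "ry": 0, "rz": 0},
  {"x": 12.8, "y": -34.7, "z": -12.6, "rx": 0, "ry": 0, "rz": 0},
  {"x": 12.8, "y": -34.7, "z": -12.6, "rx": 0, "ry": 0, "rz": 0},
  {"x": 12.8, "y": -34.7, "z": -12.6, "rx": 0, "ry": 0, "rz": 0},
  {"x": 12.8, "y": -34.7, "z": -12.6, "rx": 0, "ry": 0, "rz": 0},
])

```text
time: 12.3
tool_pos: [0.5939, -0.0227, 0.0364]
tool_rot: [[0.001, 1.0, 0.003], [1.0, -0.001, -0.0], [-0.0, 0.003, -1.0]]
ft_force: [-0.7, -0.6, 0.2]
width: 0.999
finger_force: 0.0
```

Call:
servo_tool([
  {"x": 0, "y": 0, "z": 0, "rx": 0, "ry": 0, "rz": 0},
  {"x": 0, "y": 0, "z": 0, "rx": 0, "ry": 0, "rz": 0},
  {"x": 0, "y": 0, "z": 0, "rx": 0, "ry": 0, "rz": 0},
  {"x": 0, "y": 0, "z": 0, "rx": 0, "ry": 0, "rz": 0},
], fingers=-0.5)

```text
time: 12.7
tool_pos: [0.5928, -0.0228, 0.0354]
tool_rot: [[0.001, 1.0, 0.001], [1.0, -0.001, -0.0], [-0.0, 0.001, -1.0]]
ft_force: [0.4, 0.2, 0.7]
width: 0.747
finger_force: 0.0
```

Call:
servo_tool([
  {"x": 0, "y": 0, "z": 0, "rx": 0, "ry": 0, "rz": 0},
  {"x": 0, "y": 0, "z": 0, "rx": 0, "ry": 0, "rz": 0},
  {"x": 0, "y": 0, "z": 0, "rx": 0, "ry": 0, "rz": 0},
  {"x": 0, "y": 0, "z": 0, "rx": 0, "ry": 0, "rz": 0},
], fingers=-0.3)

```text
time: 13.1
tool_pos: [0.593, -0.0228, 0.0357]
tool_rot: [[0.001, 1.0, 0.001], [1.0, -0.001, -0.0], [-0.0, 0.001, -1.0]]
ft_force: [-0.8, 0.6, 5.4]
width: 0.67
finger_force: 20.8
```

Call:
servo_tool([
  {"x": 0, "y": 0, "z": 2, "rx": 0, "ry": 0, "rz": 0},
  {"x": 0, "y": 0, "z": 5, "rx": 0, "ry": 0, "rz": 0},
  {"x": 0, "y": 0, "z": 8, "rx": 0, "ry": 0, "rz": 0},
  {"x": 0, "y": 0, "z": 11, "rx": 0, "ry": 0, "rz": 0},
  {"x": 0, "y": 0, "z": 13, "rx": 0, "ry": 0, "rz": 0},
  {"x": -1.6, "y": 4.3, "z": 13, "rx": 0, "ry": 0, "rz": 0},
  {"x": -3.2, "y": 8.6, "z": 13, "rx": 0, "ry": 0, "rz": 0},
  {"x": -4.8, "y": 12.9, "z": 13, "rx": 0, "ry": 0, "rz": 0},
  {"x": -6.4, "y": 17.2, "z": 13, "rx": 0, "ry": 0, "rz": 0},
  {"x": -8, "y": 21.5, "z": 13, "rx": 0, "ry": 0, "rz": 0},
  {"x": -9.6, "y": 25.8, "z": 13, "rx": 0, "ry": 0, "rz": 0},
  {"x": -11.2, "y": 30.1, "z": 13, "rx": 0, "ry": 0, "rz": 0},
  {"x": -12.3, "y": 33.5, "z": 13, "rx": 0, "ry": 0, "rz": 0},
  {"x": -12.8, "y": 34.7, "z": 13, "rx": 0, "ry": 0, "rz": 0},
  {"x": -12.8, "y": 34.7, "z": 13, "rx": 0, "ry": 0, "rz": 0},
  {"x": -12.8, "y": 34.7, "z": 13, "rx": 0, "ry": 0, "rz": 0},
])

```text
time: 14.7
tool_pos: [0.4645, 0.3234, 0.1645]
tool_rot: [[0.001, 1.0, -0.001], [1.0, -0.001, -0.001], [-0.001, -0.001, -1.0]]
ft_force: [0.7, -0.1, -0.5]
width: 0.67
finger_force: 21.7
```

```bash
python3 - <<'E'
from h import *
np.set_printoptions(precision=4,suppress=True)
o=ctrl.get_obs();print(o["time"],o["tool_pos"],o["width"],o["finger_force"])
w=ctrl.get_image("wrist")
z=o["tool_pos"][2]-.0315;print("held",z,*fitcup([(w,orange(w))],*o["tool_pos"][:2],z))
E
```

```text
14.7 [0.4645 0.3234 0.1645] 0.6698539313440512 21.680032867589034
held 0.13296109638600478 [0.4642 0.3221] 0.063691166094455
```

Call:
servo_tool([
  {"x": 0, "y": 0.1, "z": -3, "rx": 0, "ry": 0, "rz": 0},
  {"x": 0, "y": 0.1, "z": -5, "rx": 0, "ry": 0, "rz": 0},
  {"x": 0, "y": 0.1, "z": -6.5, "rx": 0, "ry": 0, "rz": 0},
  {"x": 0, "y": 0.1, "z": -7.5, "rx": 0, "ry": 0, "rz": 0},
  {"x": 0, "y": 0.1, "z": -8, "rx": 0, "ry": 0, "rz": 0},
  {"x": 0, "y": 0.1, "z": -8.1, "rx": 0, "ry": 0, "rz": 0},
  {"x": 0, "y": 0.1, "z": -8.1, "rx": 0, "ry": 0, "rz": 0},
])

```text
time: 15.45
tool_pos: [0.4652, 0.3252, 0.0846]
tool_rot: [[0.002, 1.0, 0.001], [1.0, -0.002, 0.0], [0.0, 0.001, -1.0]]
ft_force: [0.7, -0.4, -0.5]
width: 0.672
finger_force: 21.7
```

Call:
servo_tool([
  {"x": 0, "y": 0, "z": 0, "rx": 0, "ry": 0, "rz": 0},
  {"x": 0, "y": 0, "z": 0, "rx": 0, "ry": 0, "rz": 0},
  {"x": 0, "y": 0, "z": 0, "rx": 0, "ry": 0, "rz": 0},
  {"x": 0, "y": 0, "z": 0, "rx": 0, "ry": 0, "rz": 0},
  {"x": 0, "y": 0, "z": 2, "rx": 0, "ry": 0, "rz": 0},
  {"x": 0, "y": 0, "z": 5, "rx": 0, "ry": 0, "rz": 0},
  {"x": 0, "y": 0, "z": 9, "rx": 0, "ry": 0, "rz": 0},
  {"x": 0, "y": 0, "z": 12, "rx": 0, "ry": 0, "rz": 0},
  {"x": 0, "y": 0, "z": 12, "rx": 0, "ry": 0, "rz": 0},
  {"x": 0, "y": 0, "z": 12, "rx": 0, "ry": 0, "rz": 0},
], fingers=-1)

```text
time: 16.45
tool_pos: [0.4651, 0.3256, 0.2049]
tool_rot: [[0.001, 1.0, 0.002], [1.0, -0.001, 0.001], [0.001, 0.002, -1.0]]
ft_force: [-0.0, 0.2, -0.5]
width: 0.999
finger_force: 0.0
```

```bash
python3 - <<'E'
from h import *
np.set_printoptions(precision=4,suppress=True)
o=ctrl.get_obs();print(o["time"],o["tool_pos"],o["width"])
w=ctrl.get_image("wrist");b=ctrl.get_image("side")
print("nested",*fitcup([(w,orange(w))],.464,.324,.05))
im=b["image"];crop=cv2.resize(im[110:180,165:245],(320,280),interpolation=2)
t=cv2.imread("pics/side0.png")[250:330,180:260]; t2=cv2.imread("pics/top0.png")[220:290,340:410]
v=np.hstack([crop,cv2.resize(t,(280,280),interpolation=2)]);v=np.vstack([v,np.hstack([cv2.resize(t2,(300,300),interpolation=2),np.zeros((300,300,3),np.uint8)])])
cv2.imwrite("pics/v8.png",v)
E
```

```text
16.45 [0.4651 0.3256 0.2049] 0.9989680827817318
nested [0.4643 0.325 ] 0.11002242751849575
```

View pics/v8.png

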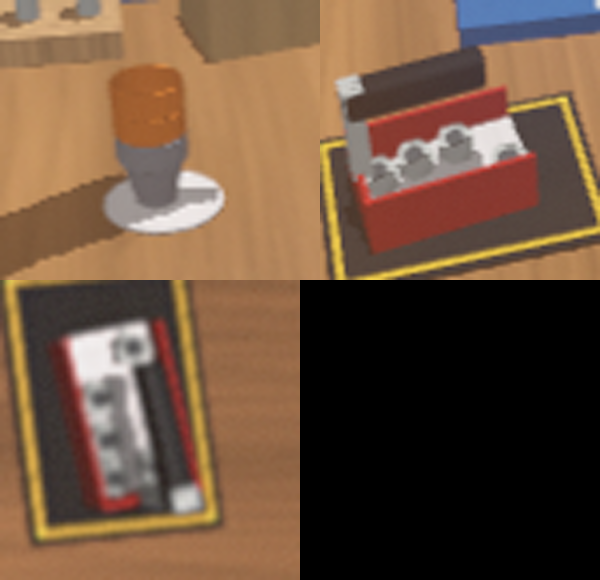

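The two-cup stack stands well, at (.464,.325). The shaker shows three nuts in its left file and at least one at the front right. Moving above the shaker.

Call:
servo_tool([
  {"x": 0, "y": -4, "z": 1, "rx": 0, "ry": 0, "rz": 0.1},
  {"x": 0, "y": -8.5, "z": 2, "rx": 0, "ry": 0, "rz": 0.2},
  {"x": 0, "y": -13, "z": 3, "rx": 0, "ry": 0, "rz": 0.3},
  {"x": 0, "y": -17.5, "z": 4, "rx": 0, "ry": 0, "rz": 0.4},
  {"x": 0, "y": -22, "z": 5, "rx": 0, "ry": 0, "rz": 0.5},
  {"x": 0, "y": -26.5, "z": 6, "rx": 0, "ry": 0, "rz": 0.6},
  {"x": 0, "y": -30, "z": 6, "rx": 0, "ry": 0, "rz": 0.7},
])

```text
time: 17.25
tool_pos: [0.4641, 0.0231, 0.2637]
tool_rot: [[-0.646, 0.764, -0.0], [0.764, 0.646, -0.0], [0.0, -0.001, -1.0]]
ft_force: [1.0, 0.8, 0.2]
width: 0.999
finger_force: 0.0
```

Call:
servo_tool([
  {"x": 0, "y": -4.5, "z": 0, "rx": 0, "ry": 0, "rz": 0.12},
  {"x": 0, "y": -9, "z": 0, "rx": 0, "ry": 0, "rz": 0.24},
  {"x": 0, "y": -13.5, "z": 0, "rx": 0, "ry": 0, "rz": 0.36},
  {"x": 0, "y": -18, "z": 0, "rx": 0, "ry": 0, "rz": 0.48},
  {"x": 0, "y": -22.5, "z": 0, "rx": 0, "ry": 0, "rz": 0.6},
  {"x": -0.5, "y": -27, "z": 0, "rx": 0, "ry": 0, "rz": 0.72},
  {"x": -1.2, "y": -30, "z": 0, "rx": 0, "ry": 0, "rz": 0.84},
  {"x": -1.2, "y": -31.8, "z": 0, "rx": 0, "ry": 0, "rz": 0.97},
  {"x": -1.2, "y": -31.8, "z": 0, "rx": 0, "ry": 0, "rz": 0.97},
  {"x": -1.2, "y": -31.8, "z": 0, "rx": 0, "ry": 0, "rz": 0.97},
])

```text
time: 18.25
tool_pos: [0.4517, -0.292, 0.2623]
tool_rot: [[-0.995, -0.095, -0.003], [-0.095, 0.995, 0.003], [0.002, 0.003, -1.0]]
ft_force: [0.6, -0.1, -0.2]
width: 1.0
finger_force: 0.0
```

```bash
python3 - <<'E'
from h import *
import pickle
np.set_printoptions(precision=4,suppress=True)
o=ctrl.get_obs();print(o["time"],o["tool_pos"],o["tool_rot"])
w=ctrl.get_image("wrist");pickle.dump(w,open("w.pkl","wb"))
for q,z in(("shaker_grip",.101),("shaker_mouth",.0225),("shaker",.004),("mat",0.),):
    print(q,[(round(d["p"],2),np.round(d["point"],1),at(w,d["point"],z)[:2]) for d in ctrl.spot_point(q,"wrist")[:2]])
print([(round(d["p"],2),np.round(d["box"])) for q in("nut1",) for d in ctrl.search_frame(q,"wrist")])
cv2.imwrite("pics/w9.png",cv2.resize(w["image"],(768,576)))
E
```

```text
18.25 [ 0.4517 -0.292   0.2623] [[-0.9954 -0.0953 -0.0025]
 [-0.0953  0.9954  0.0027]
 [ 0.0023  0.0029 -1.    ]]
shaker_grip [(0.92, array([245.7, 163.6]), array([ 0.4516, -0.2973]))]
shaker_mouth [(0.83, array([251. , 195.6]), array([ 0.5118, -0.286 ]))]
shaker [(0.59, array([249.7, 147.7]), array([ 0.4541, -0.2931]))]
mat []
[(0.75, array([255., 130., 268., 150.])), (0.6, array([236., 174., 242., 192.])), (0.56, array([252., 110., 266., 130.])), (0.53, array([229., 113., 237., 133.])), (0.48, array([254., 152., 266., 169.]))]
```

View pics/w9.png

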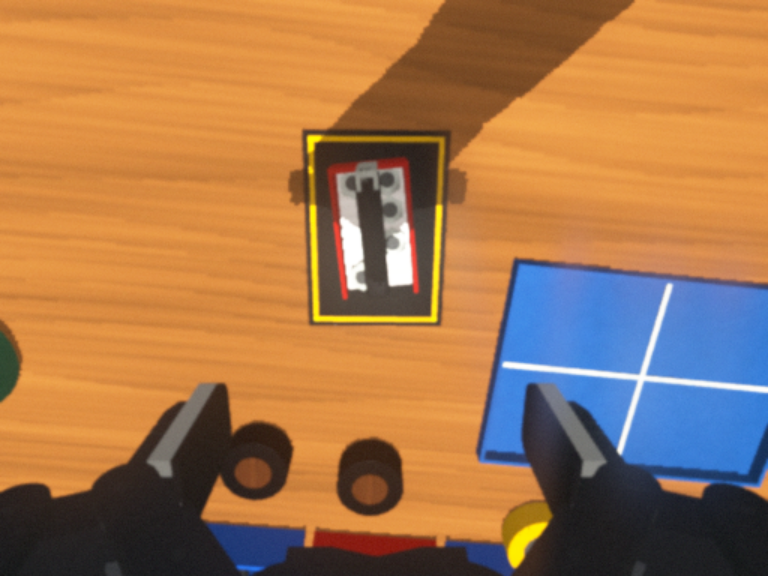

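Five nuts: the +y file holds rows 2, 3 and 4, and the -y file holds rows 1 and 4. I'll get the heading from these edges.

```bash
python3 - <<'E'
from h import *
import pickle
np.set_printoptions(precision=4,suppress=True)
w=pickle.load(open("w.pkl","rb"))
f=lambda p,z:at(w,((p[0]+.5)/1.5-.5,(p[1]+.5)/1.5-.5),z)[:2]
for n,a,b,z in(("bar",(370,180),(377,290),.113),("wl",(332,172),(346,298),.048),("wr",(408,160),(416,292),.048)):
    A,B=f(a,z),f(b,z);d=B-A;print(n,A,B,np.linalg.norm(d),np.arctan2(d[1],d[0]))
M=np.array([f(p,.004) for p in((304,130),(449,131),(440,324),(311,325))]);print(M,M.mean(0))
# dark bar fit
g=w["image"];gr=g.max(2);m=np.zeros_like(gr);m[120:196,234:264]=(gr[120:196,234:264]<62)
n,l,s,c=cv2.connectedComponentsWithStats(m)
print(s[1:],c[1:])
for r in range(124,190,8):
    x=np.where(m[r])[0]; print(r,x.min() if len(x) else 0,x.max() if len(x) else 0,end="; ")
E
```

```text
bar [ 0.4073 -0.3005] [ 0.478  -0.2894] 0.07158133499966808 0.15574137403317528
wl [ 0.4116 -0.3288] [ 0.5089 -0.311 ] 0.09894823692347916 0.18094670497668647
wr [ 0.3977 -0.274 ] [ 0.4987 -0.256 ] 0.10250952444444622 0.17669095286514716
[[ 0.3855 -0.3566]
 [ 0.3752 -0.2408]
 [ 0.5417 -0.2256]
 [ 0.5536 -0.3418]] [ 0.464  -0.2912]
[[239 120  14  20 125]
 [240 134   1   1   1]
 [242 137   1   1   1]
 [244 138   1   1   1]
 [252 139   2   1   2]
 [241 140   1   1   1]
 [252 142   2   1   2]] [[246.64  129.288]
 [240.    134.   ]
 [242.    137.   ]
 [244.    138.   ]
 [252.5   139.   ]
 [241.    140.   ]
 [252.5   142.   ]]
124 242 247; 132 240 252; 140 241 241; 148 0 0; 156 0 0; 164 0 0; 172 0 0; 180 0 0; 188 0 0;
```

Call:
servo_tool([
  {"x": -0.2, "y": -0.1, "z": -4, "rx": 0, "ry": 0, "rz": 0.07},
  {"x": -0.2, "y": -0.1, "z": -8, "rx": 0, "ry": 0, "rz": 0.07},
  {"x": -0.2, "y": -0.1, "z": -12, "rx": 0, "ry": 0, "rz": 0.07},
  {"x": -0.2, "y": -0.1, "z": -15, "rx": 0, "ry": 0, "rz": 0.07},
  {"x": -0.2, "y": -0.1, "z": -17, "rx": 0, "ry": 0, "rz": 0.07},
  {"x": -0.2, "y": -0.1, "z": -18.1, "rx": 0, "ry": 0, "rz": 0.07},
  {"x": -0.2, "y": -0.1, "z": -18.1, "rx": 0, "ry": 0, "rz": 0.07},
  {"x": -0.2, "y": -0.1, "z": -18.1, "rx": 0, "ry": 0, "rz": 0.07},
  {"x": -0.2, "y": -0.1, "z": -18.1, "rx": 0, "ry": 0, "rz": 0.07},
])

```text
time: 19.45
tool_pos: [0.4519, -0.2946, 0.0847]
tool_rot: [[-0.986, -0.168, 0.002], [-0.168, 0.986, -0.002], [-0.002, -0.002, -1.0]]
ft_force: [-0.0, 0.4, 0.1]
width: 1.003
finger_force: 0.0
```

Call:
servo_tool([
  {"x": 0, "y": 0, "z": 0, "rx": 0, "ry": 0, "rz": 0},
  {"x": 0, "y": 0, "z": 0, "rx": 0, "ry": 0, "rz": 0},
  {"x": 0, "y": 0, "z": 0, "rx": 0, "ry": 0, "rz": 0},
  {"x": 0, "y": 0, "z": 0, "rx": 0, "ry": 0, "rz": 0},
  {"x": 0, "y": 0, "z": 0, "rx": 0, "ry": 0, "rz": 0},
  {"x": 0, "y": 0, "z": 0, "rx": 0, "ry": 0, "rz": 0},
], fingers=0.4, grip_force=20)

```text
time: 20.05
tool_pos: [0.4505, -0.2937, 0.083]
tool_rot: [[-0.986, -0.167, -0.0], [-0.167, 0.986, -0.0], [0.0, 0.0, -1.0]]
ft_force: [-0.1, 0.6, 0.6]
width: 0.304
finger_force: 0.0
```

Call:
servo_tool([
  {"x": 0, "y": 0, "z": 0, "rx": 0, "ry": 0, "rz": 0},
  {"x": 0, "y": 0, "z": 0, "rx": 0, "ry": 0, "rz": 0},
  {"x": 0, "y": 0, "z": 0, "rx": 0, "ry": 0, "rz": 0},
  {"x": 0, "y": 0, "z": 0, "rx": 0, "ry": 0, "rz": 0},
], fingers=0.75, grip_force=20)

```text
time: 20.45
tool_pos: [0.4506, -0.2937, 0.0831]
tool_rot: [[-0.986, -0.167, 0.0], [-0.167, 0.986, -0.0], [-0.0, -0.0, -1.0]]
ft_force: [0.4, 0.4, 1.3]
width: 0.177
finger_force: 20.0
```

Call:
servo_tool([
  {"x": 0, "y": 0, "z": 0, "rx": 0, "ry": 0, "rz": 0},
  {"x": 0, "y": 0, "z": 0, "rx": 0, "ry": 0, "rz": 0},
  {"x": 0, "y": 0, "z": 0, "rx": 0, "ry": 0, "rz": 0},
], fingers=0.85, grip_force=90)

```text
time: 20.75
tool_pos: [0.4508, -0.2938, 0.0834]
tool_rot: [[-0.986, -0.167, 0.0], [-0.167, 0.986, -0.0], [-0.0, -0.0, -1.0]]
ft_force: [-0.9, 0.3, 3.7]
width: 0.136
finger_force: 88.2
```

Call:
servo_tool([
  {"x": 0, "y": 0, "z": 0.3, "rx": 0, "ry": 0, "rz": 0},
  {"x": 0, "y": 0, "z": 1, "rx": 0, "ry": 0, "rz": 0},
  {"x": 0, "y": 0, "z": 2, "rx": 0, "ry": 0, "rz": 0},
  {"x": 0, "y": 0, "z": 3, "rx": 0, "ry": 0, "rz": 0},
  {"x": 0, "y": 0, "z": 4, "rx": 0, "ry": 0, "rz": 0},
  {"x": 0, "y": 0, "z": 5, "rx": 0, "ry": 0, "rz": 0},
  {"x": 0, "y": 0, "z": 6, "rx": 0, "ry": 0, "rz": 0},
  {"x": 0, "y": 0, "z": 6.7, "rx": 0, "ry": 0, "rz": 0},
  {"x": 0, "y": 0, "z": 7, "rx": 0, "ry": 0, "rz": 0},
  {"x": 0, "y": 0, "z": 7, "rx": 0, "ry": 0, "rz": 0},
], grip_force=60)

```text
time: 21.75
tool_pos: [0.4509, -0.294, 0.1536]
tool_rot: [[-0.986, -0.167, 0.001], [-0.167, 0.986, -0.001], [-0.001, -0.001, -1.0]]
ft_force: [0.2, -0.0, -3.4]
width: 0.139
finger_force: 87.1
```

```bash
python3 - <<'E'
from h import *
np.set_printoptions(precision=4,suppress=True)
o=ctrl.get_obs();print(o["time"],o["tool_pos"],o["width"],o["finger_force"],o["ft_force"],o["wrist_torque"],o["joint_positions"])
w=ctrl.get_image("wrist");b=ctrl.get_image("side")
v=np.hstack([cv2.resize(w["image"],(400,300)),cv2.resize(b["image"][190:340,150:350],(400,300),interpolation=2)])
cv2.imwrite("pics/v10.png",v)
E
```

```text
21.75 [ 0.4509 -0.294   0.1536] 0.13926643512467457 87.09623971022666 [ 0.169  -0.0021 -3.4132] [-0.0291  0.0031  0.0463] [-0.6979  0.1563 -0.2886  1.1248 -0.     -0.8661]
```

View pics/v10.png

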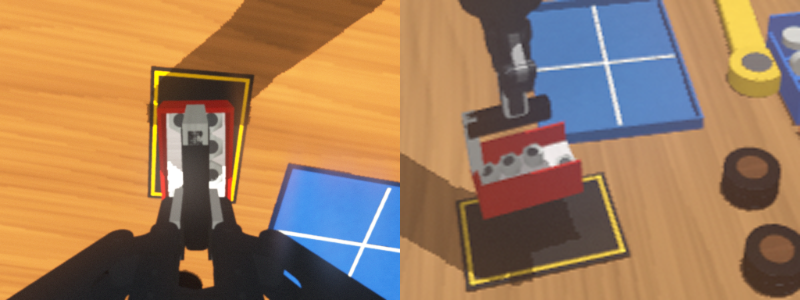

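The shaker is held level, and its weight matches five nuts. Carrying it gently to the tray, turned to head towards -y.

Call:
servo_tool([
  {"x": 0.1, "y": 0.4, "z": 0, "rx": 0, "ry": 0, "rz": -0.04},
  {"x": 0.3, "y": 1.2, "z": 0, "rx": 0, "ry": 0, "rz": -0.1},
  {"x": 0.6, "y": 2.4, "z": 0, "rx": 0, "ry": 0, "rz": -0.18},
  {"x": 1, "y": 4, "z": 0, "rx": 0, "ry": 0, "rz": -0.27},
  {"x": 1.4, "y": 6, "z": 0, "rx": 0, "ry": 0, "rz": -0.36},
  {"x": 1.8, "y": 8, "z": 0, "rx": 0, "ry": 0, "rz": -0.45},
  {"x": 2.2, "y": 10, "z": 0, "rx": 0, "ry": 0, "rz": -0.54},
  {"x": 2.6, "y": 12, "z": 0, "rx": 0, "ry": 0, "rz": -0.63},
  {"x": 3, "y": 14, "z": 0, "rx": 0, "ry": 0, "rz": -0.72},
  {"x": 3.4, "y": 16, "z": 0, "rx": 0, "ry": 0, "rz": -0.81},
  {"x": 3.8, "y": 18, "z": 0, "rx": 0, "ry": 0, "rz": -0.9},
  {"x": 4.2, "y": 20, "z": 0, "rx": 0, "ry": 0, "rz": -0.99},
  {"x": 4.6, "y": 22, "z": 0, "rx": 0, "ry": 0, "rz": -1.08},
  {"x": 5, "y": 24, "z": 0, "rx": 0, "ry": 0, "rz": -1.17},
  {"x": 5.4, "y": 26, "z": 0, "rx": 0, "ry": 0, "rz": -1.26},
  {"x": 5.8, "y": 28, "z": 0, "rx": 0, "ry": 0, "rz": -1.35},
  {"x": 6.2, "y": 30, "z": 0, "rx": 0, "ry": 0, "rz": -1.44},
  {"x": 6.6, "y": 31.6, "z": 0, "rx": 0, "ry": 0, "rz": -1.53},
  {"x": 7, "y": 32.6, "z": 0, "rx": 0, "ry": 0, "rz": -1.6},
  {"x": 7.2, "y": 33, "z": 0, "rx": 0, "ry": 0, "rz": -1.65},
])

```text
time: 23.85
tool_pos: [0.5222, 0.0374, 0.1522]
tool_rot: [[-0.088, 0.996, -0.001], [0.996, 0.088, 0.0], [0.0, -0.001, -1.0]]
ft_force: [-0.2, -0.5, -3.5]
width: 0.139
finger_force: 87.1
```

Call:
servo_tool([
  {"x": 0.2, "y": 0.5, "z": 0, "rx": 0, "ry": 0, "rz": -0.03},
  {"x": 0.4, "y": 1.5, "z": -0.3, "rx": 0, "ry": 0, "rz": -0.06},
  {"x": 0.6, "y": 3, "z": -0.9, "rx": 0, "ry": 0, "rz": -0.09},
  {"x": 0.8, "y": 4.7, "z": -1.6, "rx": 0, "ry": 0, "rz": -0.09},
  {"x": 0.8, "y": 6.4, "z": -2.4, "rx": 0, "ry": 0, "rz": -0.09},
  {"x": 0.8, "y": 8, "z": -3.2, "rx": 0, "ry": 0, "rz": -0.09},
  {"x": 0.8, "y": 9.2, "z": -3.9, "rx": 0, "ry": 0, "rz": -0.09},
  {"x": 0.8, "y": 9.9, "z": -4.4, "rx": 0, "ry": 0, "rz": -0.09},
  {"x": 0.8, "y": 10.1, "z": -4.6, "rx": 0, "ry": 0, "rz": -0.09},
  {"x": 0.8, "y": 10.1, "z": -4.6, "rx": 0, "ry": 0, "rz": -0.09},
])

```text
time: 24.85
tool_pos: [0.5303, 0.1372, 0.1066]
tool_rot: [[0.001, 1.0, -0.001], [1.0, -0.001, -0.001], [-0.001, -0.001, -1.0]]
ft_force: [0.3, 0.4, -3.4]
width: 0.135
finger_force: 87.1
```

```bash
cat >> h.py <<'E'
def nuts(save=None,C=(.5755,-.028)):
    o=ctrl.get_obs();print(round(o["time"],2),np.round(o["tool_pos"],4),"fz",np.round(o["ft_force"],2),"w",round(o["width"],3))
    for c in("top","side","wrist"):
        im=ctrl.get_image(c)
        print(c,[(round(d["p"],2),np.round(d["point"]).astype(int).tolist(),np.round((at(im,d["point"],.010)[:2]-C)*1000).astype(int).tolist()) for d in ctrl.spot_point("nut1",c) if d["p"]>.25])
        if save: cv2.imwrite(f"pics/{save}_{c}.png",im["image"])
E
python3 - <<'E'
from h import *
nuts("p0");print(ctrl.get_obs()["joint_positions"],ctrl.get_obs()["tool_rot"])
E
```

```text
24.85 [0.5303 0.1372 0.1066] fz [ 0.34  0.38 -3.37] w 0.135
top [(0.52, [209, 216], [-25, 156]), (0.41, [218, 227], [-54, 132]), (0.31, [113, 169], [106, 419])]
side [(0.59, [226, 184], [-53, 184]), (0.56, [230, 173], [-34, 243]), (0.54, [237, 176], [-13, 220]), (0.43, [224, 173], [-53, 248])]
wrist [(0.88, [271, 187], [-28, 160]), (0.85, [232, 154], [-60, 188]), (0.7, [273, 219], [-26, 131]), (0.59, [268, 152], [-31, 189]), (0.47, [235, 254], [-59, 98])]
[ 1.34448830e-01  2.12742295e-01 -3.24462315e-01  1.03278027e+00
 -1.18243711e-04  1.70696876e+00] [[ 1.72365494e-03  9.99998178e-01  8.19971737e-04]
 [ 9.99998514e-01 -1.72364862e-03 -8.40717984e-06]
 [-6.99382137e-06  8.19985010e-04 -9.99999664e-01]]
```

The wrist view shows all five nuts still in the shaker. Tipping slowly over the first quarter.

Call:
servo_tool([
  {"x": 0, "y": -0.2, "z": 0.2, "rx": 0.03, "ry": 0, "rz": 0},
  {"x": 0, "y": -0.4, "z": 0.4, "rx": 0.07, "ry": 0, "rz": 0},
  {"x": 0, "y": -0.7, "z": 0.6, "rx": 0.11, "ry": 0, "rz": 0},
  {"x": 0, "y": -1, "z": 0.8, "rx": 0.15, "ry": 0, "rz": 0},
  {"x": 0, "y": -1.2, "z": 0.9, "rx": 0.19, "ry": 0, "rz": 0},
  {"x": 0, "y": -1.4, "z": 1, "rx": 0.22, "ry": 0, "rz": 0},
  {"x": 0, "y": -1.6, "z": 1.1, "rx": 0.24, "ry": 0, "rz": 0},
  {"x": 0, "y": -1.7, "z": 1.2, "rx": 0.26, "ry": 0, "rz": 0},
  {"x": 0, "y": -1.8, "z": 1.2, "rx": 0.27, "ry": 0, "rz": 0},
  {"x": 0, "y": -1.9, "z": 1.3, "rx": 0.28, "ry": 0, "rz": 0},
  {"x": 0, "y": -1.9, "z": 1.3, "rx": 0.28, "ry": 0, "rz": 0},
])

```text
time: 26.25
tool_pos: [0.5306, 0.1181, 0.12]
tool_rot: [[0.001, 1.0, -0.0], [0.961, -0.001, 0.276], [0.276, -0.0, -0.961]]
ft_force: [-0.4, -0.1, -3.2]
width: 0.135
finger_force: 87.1
```

```bash
python3 -c "
from h import *
nuts('p1')"
```

```text
26.25 [0.5306 0.1181 0.12  ] fz [-0.38 -0.15 -3.18] w 0.135
top [(0.64, [191, 228], [-58, 202]), (0.38, [193, 216], [-25, 198])]
side [(0.57, [227, 185], [-48, 174]), (0.55, [232, 175], [-27, 229]), (0.48, [221, 170], [-60, 266]), (0.47, [228, 170], [-37, 262])]
wrist [(0.85, [268, 221], [-30, 139]), (0.82, [272, 188], [-26, 167]), (0.73, [270, 158], [-28, 193]), (0.58, [232, 156], [-61, 195])]
```

Call:
servo_tool([
  {"x": 0, "y": 0, "z": 0, "rx": 0.01, "ry": 0, "rz": 0},
  {"x": 0, "y": -0.1, "z": 0.1, "rx": 0.02, "ry": 0, "rz": 0},
  {"x": 0, "y": -0.2, "z": 0.1, "rx": 0.03, "ry": 0, "rz": 0},
  {"x": 0, "y": -0.2, "z": 0.1, "rx": 0.04, "ry": 0, "rz": 0},
  {"x": 0, "y": -0.2, "z": 0.1, "rx": 0.04, "ry": 0, "rz": 0},
  {"x": 0, "y": -0.2, "z": 0.1, "rx": 0.04, "ry": 0, "rz": 0},
])

```text
time: 27.15
tool_pos: [0.5306, 0.1161, 0.121]
tool_rot: [[0.001, 1.0, -0.0], [0.949, -0.001, 0.315], [0.315, -0.0, -0.949]]
ft_force: [-0.5, 0.3, -4.0]
width: 0.14
finger_force: 87.1
```

```bash
python3 -c "
from h import *
nuts('p2')
a=cv2.imread('pics/p2_side.png')[120:240,180:300];b=cv2.imread('pics/p1_side.png')[120:240,180:300]
print(abs(a.astype(int)-b).sum()/a.size)
cv2.imwrite('pics/v11.png',np.vstack([np.hstack([cv2.resize(b,(400,300),interpolation=2),cv2.resize(a,(400,300),interpolation=2)]),np.hstack([cv2.resize(cv2.imread('pics/p2_wrist.png'),(400,300)),cv2.resize(cv2.imread('pics/p2_top.png')[140:260,170:330],(400,300),interpolation=2)])]))"
```

```text
27.15 [0.5306 0.1161 0.121 ] fz [-0.46  0.33 -4.02] w 0.14
top [(0.61, [198, 214], [-21, 185]), (0.54, [192, 228], [-57, 200]), (0.54, [191, 217], [-27, 204]), (0.52, [148, 159], [133, 323])]
side [(0.48, [230, 205], [-51, 76]), (0.42, [221, 166], [-57, 292]), (0.35, [228, 171], [-38, 254])]
wrist [(0.73, [230, 154], [-63, 199]), (0.59, [270, 224], [-29, 138]), (0.59, [270, 187], [-28, 170])]
3.022824074074074
```

View pics/v11.png

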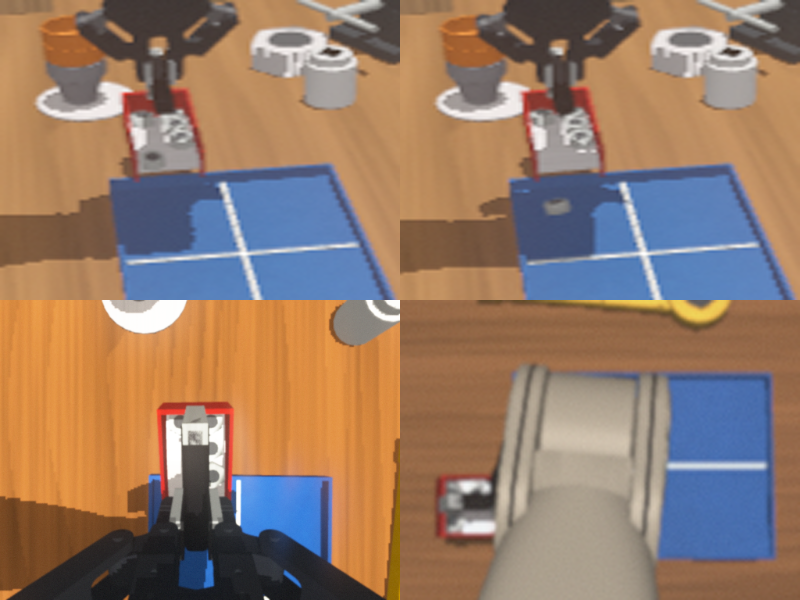

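The first nut lies in the tray at (-51,76) mm from its centre, and four remain in the shaker. Moving to the second quarter.

Call:
servo_tool([
  {"x": 0, "y": 0.4, "z": -0.1, "rx": -0.04, "ry": 0, "rz": 0},
  {"x": 0.4, "y": 0.8, "z": -0.3, "rx": -0.08, "ry": 0, "rz": 0},
  {"x": 1, "y": 1.3, "z": -0.5, "rx": -0.12, "ry": 0, "rz": 0},
  {"x": 2, "y": 1.3, "z": -0.5, "rx": -0.12, "ry": 0, "rz": 0},
  {"x": 3.2, "y": 1.3, "z": -0.5, "rx": -0.12, "ry": 0, "rz": 0},
  {"x": 4.5, "y": 1.3, "z": -0.5, "rx": -0.12, "ry": 0, "rz": 0},
  {"x": 5.8, "y": 1.3, "z": -0.5, "rx": -0.12, "ry": 0, "rz": 0},
  {"x": 7, "y": 1.3, "z": -0.5, "rx": -0.12, "ry": 0, "rz": 0},
  {"x": 7.9, "y": 1.3, "z": -0.5, "rx": -0.12, "ry": 0, "rz": 0},
  {"x": 8.4, "y": 1.3, "z": -0.5, "rx": -0.12, "ry": 0, "rz": 0},
  {"x": 8.5, "y": 1.3, "z": -0.5, "rx": -0.12, "ry": 0, "rz": 0},
  {"x": 8.5, "y": 1.3, "z": -0.5, "rx": -0.12, "ry": 0, "rz": 0},
])

```text
time: 28.65
tool_pos: [0.6153, 0.1292, 0.1158]
tool_rot: [[0.001, 1.0, -0.001], [0.98, -0.001, 0.199], [0.199, -0.001, -0.98]]
ft_force: [-0.1, -1.1, -4.2]
width: 0.139
finger_force: 87.1
```

Call:
servo_tool([
  {"x": 0, "y": -0.3, "z": 0.2, "rx": 0.04, "ry": 0, "rz": 0},
  {"x": 0, "y": -0.6, "z": 0.3, "rx": 0.08, "ry": 0, "rz": 0},
  {"x": 0, "y": -0.9, "z": 0.4, "rx": 0.12, "ry": 0, "rz": 0},
  {"x": 0, "y": -1.1, "z": 0.6, "rx": 0.15, "ry": 0, "rz": 0},
  {"x": 0, "y": -1.2, "z": 0.6, "rx": 0.16, "ry": 0, "rz": 0},
  {"x": 0, "y": -1.2, "z": 0.6, "rx": 0.17, "ry": 0, "rz": 0},
  {"x": 0, "y": -1.3, "z": 0.6, "rx": 0.18, "ry": 0, "rz": 0},
  {"x": 0, "y": -1.4, "z": 0.7, "rx": 0.19, "ry": 0, "rz": 0},
  {"x": 0, "y": -1.4, "z": 0.7, "rx": 0.2, "ry": 0, "rz": 0},
  {"x": 0, "y": -1.4, "z": 0.7, "rx": 0.2, "ry": 0, "rz": 0},
  {"x": 0, "y": -1.4, "z": 0.7, "rx": 0.2, "ry": 0, "rz": 0},
  {"x": 0, "y": -1.4, "z": 0.7, "rx": 0.2, "ry": 0, "rz": 0},
])

```text
time: 29.85
tool_pos: [0.6156, 0.1154, 0.123]
tool_rot: [[0.001, 1.0, -0.0], [0.921, -0.001, 0.389], [0.389, -0.0, -0.921]]
ft_force: [0.1, -0.1, -2.5]
width: 0.136
finger_force: 87.1
```

```bash
python3 -c "
from h import *
nuts('p3')"
```

```text
29.85 [0.6156 0.1154 0.123 ] fz [ 0.13 -0.13 -2.48] w 0.136
top [(0.37, [189, 192], [40, 209])]
side [(0.53, [261, 170], [67, 240]), (0.52, [256, 165], [57, 273]), (0.51, [248, 162], [31, 295]), (0.38, [228, 206], [-58, 71])]
wrist [(0.95, [232, 154], [23, 208]), (0.78, [270, 157], [57, 205]), (0.72, [270, 231], [57, 140]), (0.57, [270, 190], [57, 176]), (0.52, [137, 303], [-59, 78])]
```

Call:
servo_tool([
  {"x": 0, "y": -0.1, "z": 0, "rx": 0.01, "ry": 0, "rz": 0},
  {"x": 0, "y": -0.1, "z": 0, "rx": 0.02, "ry": 0, "rz": 0},
  {"x": 0, "y": -0.2, "z": 0.1, "rx": 0.03, "ry": 0, "rz": 0},
  {"x": 0, "y": -0.2, "z": 0.1, "rx": 0.03, "ry": 0, "rz": 0},
  {"x": 0, "y": -0.2, "z": 0.1, "rx": 0.03, "ry": 0, "rz": 0},
  {"x": 0, "y": -0.2, "z": 0.1, "rx": 0.03, "ry": 0, "rz": 0},
  {"x": 0, "y": -0.2, "z": 0.1, "rx": 0.03, "ry": 0, "rz": 0},
])

```text
time: 30.85
tool_pos: [0.6156, 0.1133, 0.1241]
tool_rot: [[0.001, 1.0, 0.0], [0.909, -0.001, 0.417], [0.417, -0.0, -0.909]]
ft_force: [0.3, -0.4, -3.5]
width: 0.142
finger_force: 87.1
```

```bash
python3 -c "
from h import *
nuts('p4')"
```

```text
30.85 [0.6156 0.1133 0.1241] fz [ 0.31 -0.45 -3.5 ] w 0.142
top [(0.51, [194, 192], [39, 197])]
side [(0.59, [251, 161], [43, 301]), (0.51, [227, 206], [-61, 70]), (0.49, [258, 166], [61, 267]), (0.46, [268, 201], [59, 74])]
wrist [(0.92, [233, 160], [24, 205]), (0.84, [269, 157], [56, 208]), (0.75, [265, 322], [52, 63]), (0.68, [269, 188], [56, 179]), (0.44, [139, 305], [-57, 78])]
```

The second nut is at about (55,68), and three remain. Moving on to the third quarter.

Call:
servo_tool([
  {"x": 0, "y": 0.3, "z": 0.2, "rx": -0.05, "ry": 0, "rz": 0},
  {"x": 0, "y": 0.4, "z": 0.6, "rx": -0.1, "ry": 0, "rz": 0},
  {"x": 0, "y": 0.2, "z": 1, "rx": -0.16, "ry": 0, "rz": 0},
  {"x": 0, "y": -0.6, "z": 1, "rx": -0.2, "ry": 0, "rz": 0},
  {"x": -0.1, "y": -1.8, "z": 1, "rx": -0.2, "ry": 0, "rz": 0},
  {"x": -0.2, "y": -3.2, "z": 1, "rx": -0.2, "ry": 0, "rz": 0},
  {"x": -0.3, "y": -4.7, "z": 1, "rx": -0.2, "ry": 0, "rz": 0},
  {"x": -0.4, "y": -6.2, "z": 1, "rx": -0.2, "ry": 0, "rz": 0},
  {"x": -0.5, "y": -7.6, "z": 1, "rx": -0.2, "ry": 0, "rz": 0},
  {"x": -0.5, "y": -8.8, "z": 0.8, "rx": -0.2, "ry": 0, "rz": 0},
  {"x": -0.5, "y": -9.8, "z": 0.5, "rx": -0.2, "ry": 0, "rz": 0},
  {"x": -0.5, "y": -10.6, "z": 0.2, "rx": -0.2, "ry": 0, "rz": 0},
  {"x": -0.5, "y": -11.1, "z": -0.1, "rx": -0.2, "ry": 0, "rz": 0},
  {"x": -0.5, "y": -11.4, "z": -0.3, "rx": -0.18, "ry": 0, "rz": 0},
  {"x": -0.5, "y": -11.6, "z": -0.4, "rx": -0.13, "ry": 0, "rz": 0},
  {"x": -0.5, "y": -11.6, "z": -0.4, "rx": -0.13, "ry": 0, "rz": 0},
])

```text
time: 32.75
tool_pos: [0.6103, -0.0037, 0.1191]
tool_rot: [[0.003, 1.0, -0.001], [0.955, -0.002, 0.296], [0.296, -0.002, -0.955]]
ft_force: [0.0, -0.5, -3.6]
width: 0.134
finger_force: 87.1
```

Call:
servo_tool([
  {"x": 0, "y": -0.3, "z": 0.1, "rx": 0.04, "ry": 0, "rz": 0},
  {"x": 0, "y": -0.6, "z": 0.2, "rx": 0.08, "ry": 0, "rz": 0},
  {"x": 0, "y": -0.9, "z": 0.3, "rx": 0.12, "ry": 0, "rz": 0},
  {"x": 0, "y": -1.1, "z": 0.4, "rx": 0.15, "ry": 0, "rz": 0},
  {"x": 0, "y": -1.3, "z": 0.5, "rx": 0.17, "ry": 0, "rz": 0},
  {"x": 0, "y": -1.4, "z": 0.5, "rx": 0.18, "ry": 0, "rz": 0},
  {"x": 0, "y": -1.4, "z": 0.5, "rx": 0.19, "ry": 0, "rz": 0},
  {"x": 0, "y": -1.5, "z": 0.5, "rx": 0.2, "ry": 0, "rz": 0},
  {"x": 0, "y": -1.5, "z": 0.5, "rx": 0.2, "ry": 0, "rz": 0},
  {"x": 0, "y": -1.5, "z": 0.5, "rx": 0.2, "ry": 0, "rz": 0},
  {"x": 0, "y": -1.5, "z": 0.5, "rx": 0.2, "ry": 0, "rz": 0},
])

```text
time: 33.85
tool_pos: [0.6106, -0.0175, 0.1251]
tool_rot: [[0.001, 1.0, -0.0], [0.878, -0.001, 0.479], [0.479, -0.0, -0.878]]
ft_force: [-0.4, 0.4, -3.1]
width: 0.135
finger_force: 87.1
```

```bash
python3 -c "
from h import *
nuts('p5')"
```

```text
33.85 [ 0.6106 -0.0175  0.1251] fz [-0.43  0.42 -3.13] w 0.135
top [(0.55, [241, 192], [38, 71]), (0.45, [237, 228], [-59, 81])]
side [(0.47, [265, 189], [60, 133]), (0.39, [228, 206], [-59, 68]), (0.38, [254, 181], [35, 181])]
wrist [(0.85, [267, 156], [50, 87]), (0.78, [150, 164], [-57, 79]), (0.76, [235, 155], [21, 88]), (0.69, [269, 190], [51, 55])]
```

Call:
servo_tool([
  {"x": 0, "y": -0.1, "z": 0, "rx": 0.01, "ry": 0, "rz": 0},
  {"x": 0, "y": -0.1, "z": 0, "rx": 0.02, "ry": 0, "rz": 0},
  {"x": 0, "y": -0.2, "z": 0.1, "rx": 0.03, "ry": 0, "rz": 0},
  {"x": 0, "y": -0.2, "z": 0.1, "rx": 0.03, "ry": 0, "rz": 0},
  {"x": 0, "y": -0.2, "z": 0.1, "rx": 0.03, "ry": 0, "rz": 0},
  {"x": 0, "y": -0.2, "z": 0.1, "rx": 0.03, "ry": 0, "rz": 0},
])

```text
time: 34.75
tool_pos: [0.6106, -0.0198, 0.126]
tool_rot: [[0.001, 1.0, 0.0], [0.863, -0.001, 0.506], [0.506, -0.0, -0.863]]
ft_force: [0.1, -0.3, -2.8]
width: 0.138
finger_force: 87.2
```

```bash
python3 -c "
from h import *
nuts('p6')"
```

```text
34.75 [ 0.6106 -0.0198  0.126 ] fz [ 0.12 -0.33 -2.85] w 0.138
top [(0.55, [237, 223], [-45, 81]), (0.49, [240, 195], [32, 73]), (0.33, [133, 248], [-110, 356])]
side [(0.49, [256, 183], [40, 169]), (0.43, [229, 206], [-55, 69]), (0.42, [267, 193], [61, 115])]
wrist [(0.89, [266, 155], [49, 90]), (0.8, [230, 155], [16, 91]), (0.78, [271, 228], [53, 22]), (0.69, [150, 168], [-58, 78])]
```

Call:
servo_tool([
  {"x": 0, "y": 0, "z": 0, "rx": 0, "ry": 0, "rz": 0},
  {"x": 0, "y": 0, "z": 0, "rx": 0, "ry": 0, "rz": 0},
  {"x": 0, "y": 0, "z": 0, "rx": 0, "ry": 0, "rz": 0},
])

```text
time: 35.35
tool_pos: [0.6106, -0.0197, 0.1261]
tool_rot: [[0.001, 1.0, 0.0], [0.863, -0.001, 0.505], [0.505, -0.0, -0.863]]
ft_force: [-0.3, 0.7, -3.2]
width: 0.137
finger_force: 87.2
```

```bash
python3 -c "
from h import *
nuts('p7')"
```

```text
35.35 [ 0.6106 -0.0197  0.1261] fz [-0.32  0.66 -3.24] w 0.137
top [(0.61, [238, 228], [-57, 79]), (0.55, [240, 196], [29, 73])]
side [(0.62, [229, 206], [-54, 69]), (0.45, [274, 233], [47, -67]), (0.45, [255, 180], [38, 186])]
wrist [(0.88, [268, 158], [51, 87]), (0.87, [229, 156], [15, 89]), (0.86, [273, 338], [53, -69]), (0.7, [248, 251], [32, 2])]
```

The third nut is at (50,-68). The last two go to the fourth quarter.

Call:
servo_tool([
  {"x": 0, "y": 0.1, "z": 0, "rx": -0.05, "ry": 0, "rz": 0},
  {"x": -0.4, "y": 0.2, "z": -0.2, "rx": -0.11, "ry": 0, "rz": 0},
  {"x": -1, "y": 0.3, "z": -0.4, "rx": -0.16, "ry": 0, "rz": 0},
  {"x": -2, "y": 0.3, "z": -0.5, "rx": -0.18, "ry": 0, "rz": 0},
  {"x": -3.2, "y": 0.3, "z": -0.5, "rx": -0.18, "ry": 0, "rz": 0},
  {"x": -4.5, "y": 0.3, "z": -0.5, "rx": -0.18, "ry": 0, "rz": 0},
  {"x": -5.8, "y": 0.3, "z": -0.5, "rx": -0.18, "ry": 0, "rz": 0},
  {"x": -7, "y": 0.3, "z": -0.5, "rx": -0.18, "ry": 0, "rz": 0},
  {"x": -7.9, "y": 0.3, "z": -0.5, "rx": -0.18, "ry": 0, "rz": 0},
  {"x": -8.4, "y": 0.3, "z": -0.5, "rx": -0.18, "ry": 0, "rz": 0},
  {"x": -8.5, "y": 0.3, "z": -0.5, "rx": -0.18, "ry": 0, "rz": 0},
  {"x": -8.5, "y": 0.3, "z": -0.5, "rx": -0.18, "ry": 0, "rz": 0},
])

```text
time: 36.85
tool_pos: [0.5259, -0.0169, 0.1212]
tool_rot: [[0.001, 1.0, 0.001], [0.939, -0.001, 0.343], [0.343, 0.0, -0.939]]
ft_force: [-0.7, 0.2, -3.1]
width: 0.134
finger_force: 87.2
```

Call:
servo_tool([
  {"x": 0, "y": -0.3, "z": 0.1, "rx": 0.04, "ry": 0, "rz": 0},
  {"x": 0, "y": -0.6, "z": 0.2, "rx": 0.08, "ry": 0, "rz": 0},
  {"x": 0, "y": -1, "z": 0.3, "rx": 0.13, "ry": 0, "rz": 0},
  {"x": 0, "y": -1.3, "z": 0.4, "rx": 0.17, "ry": 0, "rz": 0},
  {"x": 0, "y": -1.6, "z": 0.5, "rx": 0.21, "ry": 0, "rz": 0},
  {"x": 0, "y": -1.8, "z": 0.5, "rx": 0.23, "ry": 0, "rz": 0},
  {"x": 0, "y": -1.9, "z": 0.5, "rx": 0.24, "ry": 0, "rz": 0},
  {"x": 0, "y": -2, "z": 0.5, "rx": 0.25, "ry": 0, "rz": 0},
  {"x": 0, "y": -2, "z": 0.5, "rx": 0.26, "ry": 0, "rz": 0},
  {"x": 0, "y": -2.1, "z": 0.5, "rx": 0.27, "ry": 0, "rz": 0},
  {"x": 0, "y": -2.1, "z": 0.5, "rx": 0.27, "ry": 0, "rz": 0},
  {"x": 0, "y": -2.1, "z": 0.5, "rx": 0.27, "ry": 0, "rz": 0},
  {"x": 0, "y": -2.1, "z": 0.5, "rx": 0.27, "ry": 0, "rz": 0},
])

```text
time: 38.15
tool_pos: [0.5256, -0.0376, 0.1261]
tool_rot: [[0.001, 1.0, 0.0], [0.814, -0.001, 0.581], [0.581, -0.0, -0.814]]
ft_force: [0.8, 0.7, -3.3]
width: 0.135
finger_force: 87.2
```

```bash
python3 -c "
from h import *
nuts('p8')"
```

```text
38.15 [ 0.5256 -0.0376  0.1261] fz [ 0.77  0.74 -3.32] w 0.135
top [(0.62, [230, 202], [13, 100]), (0.45, [290, 184], [60, -64]), (0.45, [250, 228], [-59, 45]), (0.43, [236, 225], [-49, 82])]
side [(0.63, [275, 234], [50, -70]), (0.44, [252, 195], [16, 109]), (0.4, [233, 203], [-42, 84]), (0.39, [227, 190], [-52, 149])]
wrist [(0.95, [311, 138], [9, 104]), (0.89, [232, 159], [-68, 82]), (0.42, [252, 198], [-49, 43])]
```

Call:
servo_tool([
  {"x": 0, "y": -0.1, "z": 0, "rx": 0.01, "ry": 0, "rz": 0},
  {"x": 0, "y": -0.2, "z": 0, "rx": 0.02, "ry": 0, "rz": 0},
  {"x": 0, "y": -0.2, "z": 0, "rx": 0.03, "ry": 0, "rz": 0},
  {"x": 0, "y": -0.3, "z": 0, "rx": 0.04, "ry": 0, "rz": 0},
  {"x": 0, "y": -0.3, "z": 0, "rx": 0.04, "ry": 0, "rz": 0},
  {"x": 0, "y": -0.3, "z": 0, "rx": 0.04, "ry": 0, "rz": 0},
  {"x": 0, "y": -0.3, "z": 0, "rx": 0.04, "ry": 0, "rz": 0},
  {"x": 0, "y": -0.3, "z": 0, "rx": 0.04, "ry": 0, "rz": 0},
])

```text
time: 39.25
tool_pos: [0.5256, -0.0406, 0.1262]
tool_rot: [[0.001, 1.0, 0.0], [0.79, -0.001, 0.613], [0.613, -0.0, -0.79]]
ft_force: [0.2, -0.6, -2.1]
width: 0.136
finger_force: 87.3
```

```bash
python3 -c "
from h import *
nuts('p9')"
```

```text
39.25 [ 0.5256 -0.0406  0.1262] fz [ 0.16 -0.63 -2.1 ] w 0.136
top [(0.62, [292, 188], [48, -69]), (0.55, [229, 204], [6, 103]), (0.53, [237, 221], [-40, 79]), (0.49, [294, 218], [-33, -73])]
side [(0.63, [231, 244], [-68, -90]), (0.61, [253, 196], [19, 105]), (0.45, [274, 235], [47, -74]), (0.4, [243, 242], [-37, -87])]
wrist [(0.9, [310, 143], [8, 102]), (0.59, [229, 350], [-68, -83]), (0.56, [273, 348], [-32, -81])]
```

All five nuts are out. Raising and levelling the shaker, then checking the tray.

Call:
servo_tool([
  {"x": 0, "y": 0, "z": 1, "rx": -0.04, "ry": 0, "rz": 0},
  {"x": 0, "y": 0, "z": 2.5, "rx": -0.12, "ry": 0, "rz": 0},
  {"x": 0, "y": 0, "z": 4.5, "rx": -0.22, "ry": 0, "rz": 0},
  {"x": 0, "y": 0, "z": 6.5, "rx": -0.33, "ry": 0, "rz": 0},
  {"x": 0, "y": 0, "z": 8, "rx": -0.44, "ry": 0, "rz": 0},
  {"x": 0, "y": -2, "z": 8, "rx": -0.55, "ry": 0, "rz": 0},
  {"x": -1, "y": -5, "z": 8, "rx": -0.66, "ry": 0, "rz": 0},
  {"x": -2, "y": -9, "z": 8, "rx": -0.66, "ry": 0, "rz": 0},
  {"x": -3, "y": -13, "z": 8, "rx": -0.66, "ry": 0, "rz": 0},
  {"x": -4, "y": -17, "z": 8, "rx": -0.66, "ry": 0, "rz": 0},
  {"x": -5, "y": -20.5, "z": 8, "rx": -0.66, "ry": 0, "rz": 0},
  {"x": -6, "y": -23, "z": 8, "rx": -0.66, "ry": 0, "rz": 0},
  {"x": -6.7, "y": -24.8, "z": 8, "rx": -0.66, "ry": 0, "rz": 0},
  {"x": -6.7, "y": -24.8, "z": 8, "rx": -0.66, "ry": 0, "rz": 0},
])

```text
time: 40.95
tool_pos: [0.4576, -0.2902, 0.2057]
tool_rot: [[0.004, 1.0, -0.0], [1.0, -0.004, 0.001], [0.001, -0.0, -1.0]]
ft_force: [0.0, 0.7, -3.1]
width: 0.132
finger_force: 87.2
```

```bash
python3 -c "
from h import *
nuts('q0')
print(ctrl.get_obs()['tool_rot'])
a=ctrl.get_image('top')
h=cv2.cvtColor(a['image'],cv2.COLOR_BGR2HSV).astype(int)
m=(h[...,1]<70)&(h[...,2]>170)
# white cross centre
ys,xs=np.where(m[165:250,210:325]);P=np.array([at(a,(x+210,y+165),.004)[:2] for x,y in zip(xs,ys)])
print(len(P)); hx=P[abs(P[:,0]-.5755)<.006];vy=P[abs(P[:,1]+.028)<.006]
print('x-line',np.polyfit(hx[:,1],hx[:,0],1),'y-line',np.polyfit(vy[:,0],vy[:,1],1))
cv2.imwrite('pics/v12.png',np.hstack([cv2.resize(a['image'][160:250,205:330],(400,288),interpolation=2),cv2.resize(cv2.imread('pics/q0_wrist.png'),(384,288))]))
"
```

```text
40.95 [ 0.4576 -0.2902  0.2057] fz [ 0.04  0.69 -3.11] w 0.132
top [(0.62, [299, 230], [-65, -85]), (0.52, [115, 167], [111, 414]), (0.51, [290, 186], [55, -63]), (0.48, [299, 218], [-33, -86]), (0.47, [239, 224], [-47, 75]), (0.4, [228, 202], [12, 104])]
side [(0.57, [242, 242], [-39, -84]), (0.52, [275, 237], [47, -81]), (0.42, [231, 243], [-67, -85]), (0.4, [228, 205], [-58, 73]), (0.38, [252, 198], [16, 94])]
wrist []
[[-3.11238421e-04  9.99999948e-01 -8.38544199e-05]
 [ 9.99999631e-01  3.11305427e-04  8.00249638e-04]
 [ 8.00275701e-04 -8.36053206e-05 -9.99999676e-01]]
502
x-line [0.00935276 0.57644505] y-line [-0.00676049 -0.02289214]
```

The nuts lie at about (-65,-85), (-35,-85), (50,-72), (-52,74) and (13,100) mm, so every quarter is covered. The white cross puts the tray's x line at .577. Returning the shaker.

Call:
servo_tool([
  {"x": 0, "y": -0.2, "z": 0, "rx": 0, "ry": 0, "rz": 0.13},
  {"x": 0, "y": -0.2, "z": 0, "rx": 0, "ry": 0, "rz": 0.26},
  {"x": 0, "y": -0.2, "z": 0, "rx": 0, "ry": 0, "rz": 0.39},
  {"x": 0, "y": -0.2, "z": 0, "rx": 0, "ry": 0, "rz": 0.52},
  {"x": 0, "y": -0.2, "z": 0, "rx": 0, "ry": 0, "rz": 0.65},
  {"x": 0, "y": -0.2, "z": 0, "rx": 0, "ry": 0, "rz": 0.78},
  {"x": 0, "y": -0.2, "z": 0, "rx": 0, "ry": 0, "rz": 0.91},
  {"x": 0, "y": -0.2, "z": 0, "rx": 0, "ry": 0, "rz": 1.04},
  {"x": 0, "y": -0.2, "z": -1, "rx": 0, "ry": 0, "rz": 1.17},
  {"x": 0, "y": -0.2, "z": -3, "rx": 0, "ry": 0, "rz": 1.3},
  {"x": 0, "y": -0.2, "z": -5, "rx": 0, "ry": 0, "rz": 1.43},
  {"x": 0, "y": -0.2, "z": -7, "rx": 0, "ry": 0, "rz": 1.56},
  {"x": 0, "y": -0.2, "z": -9, "rx": 0, "ry": 0, "rz": 1.66},
  {"x": 0, "y": -0.2, "z": -10.5, "rx": 0, "ry": 0, "rz": 1.66},
  {"x": 0, "y": -0.2, "z": -11, "rx": 0, "ry": 0, "rz": 1.66},
  {"x": 0, "y": -0.2, "z": -11, "rx": 0, "ry": 0, "rz": 1.66},
  {"x": 0, "y": -0.2, "z": -11, "rx": 0, "ry": 0, "rz": 1.66},
])

```text
time: 43.0
tool_pos: [0.4593, -0.2909, 0.0968]
tool_rot: [[-0.996, -0.088, 0.001], [-0.088, 0.996, -0.001], [-0.001, -0.001, -1.0]]
ft_force: [0.1, 0.8, -2.6]
width: 0.132
finger_force: 87.3
```

```bash
python3 -c "
from h import *
o=ctrl.get_obs();print(o['tool_pos'],o['tool_rot'],o['ft_force'])
w=ctrl.get_image('wrist')['image'];b=ctrl.get_image('side')['image']
t=cv2.resize(cv2.imread('pics/q0_top.png')[160:250,205:330],(400,288),interpolation=2)
cv2.imwrite('pics/v13.png',np.vstack([np.hstack([cv2.resize(w,(400,300)),cv2.resize(b[190:340,150:350],(400,300),interpolation=2)]),np.hstack([t,cv2.resize(b[180:270,200:325],(400,288),interpolation=2)])]))"
```

```text
[ 0.45929534 -0.29089825  0.09683334] [[-9.96078505e-01 -8.84672139e-02  1.07886695e-03]
 [-8.84680759e-02  9.96078708e-01 -7.79281114e-04]
 [-1.00569556e-03 -8.71670449e-04 -9.99999114e-01]] [ 0.05869767  0.76834736 -2.60310424]
```

View pics/v13.png

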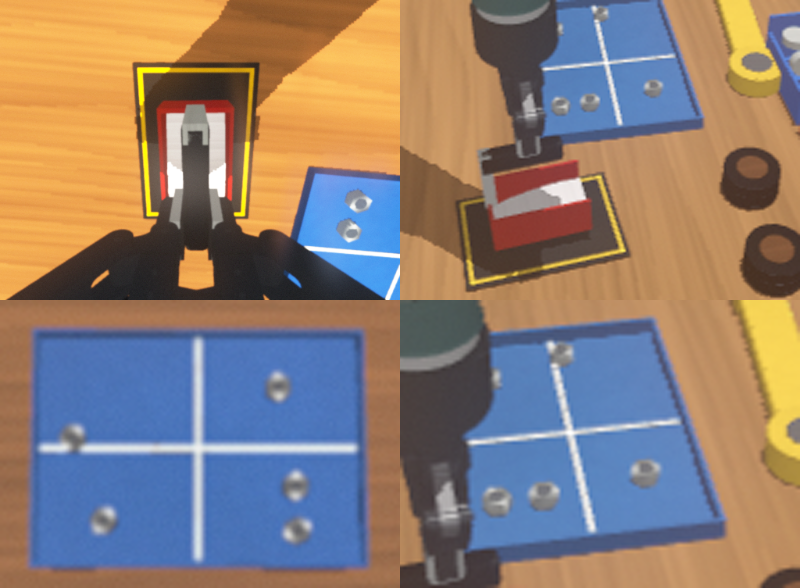

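The shaker is empty and level over the mat, and the nuts are spread over all four quarters; the one near the white line is about 9 mm clear of it. Setting the shaker down.

Call:
servo_tool([
  {"x": 0, "y": 0, "z": -0.4, "rx": 0, "ry": 0, "rz": 0},
  {"x": 0, "y": 0, "z": -0.8, "rx": 0, "ry": 0, "rz": 0},
  {"x": 0, "y": 0, "z": -1.1, "rx": 0, "ry": 0, "rz": 0},
  {"x": 0, "y": 0, "z": -1.3, "rx": 0, "ry": 0, "rz": 0},
  {"x": 0, "y": 0, "z": -1.3, "rx": 0, "ry": 0, "rz": 0},
  {"x": 0, "y": 0, "z": -1.3, "rx": 0, "ry": 0, "rz": 0},
])

```text
time: 43.7
tool_pos: [0.4589, -0.2907, 0.0834]
tool_rot: [[-0.996, -0.088, 0.001], [-0.088, 0.996, 0.0], [-0.001, -0.0, -1.0]]
ft_force: [-0.0, 1.3, 1.6]
width: 0.14
finger_force: 87.9
```

Call:
servo_tool([
  {"x": 0, "y": 0, "z": 0, "rx": 0, "ry": 0, "rz": 0},
  {"x": 0, "y": 0, "z": 0, "rx": 0, "ry": 0, "rz": 0},
  {"x": 0, "y": 0, "z": 0, "rx": 0, "ry": 0, "rz": 0},
  {"x": 0, "y": 0, "z": 0, "rx": 0, "ry": 0, "rz": 0},
], fingers=0.4, grip_force=20)

```text
time: 44.1
tool_pos: [0.4587, -0.2909, 0.0831]
tool_rot: [[-0.996, -0.088, 0.0], [-0.088, 0.996, -0.0], [-0.0, -0.0, -1.0]]
ft_force: [0.8, 0.4, 0.5]
width: 0.304
finger_force: 0.0
```

Call:
servo_tool([
  {"x": 0, "y": 0, "z": 0, "rx": 0, "ry": 0, "rz": 0},
  {"x": 0, "y": 0, "z": 0, "rx": 0, "ry": 0, "rz": 0},
  {"x": 0, "y": 0, "z": 0, "rx": 0, "ry": 0, "rz": 0},
  {"x": 0, "y": 0, "z": 0, "rx": 0, "ry": 0, "rz": 0},
  {"x": 0, "y": 0, "z": 0, "rx": 0, "ry": 0, "rz": 0},
  {"x": 0, "y": 0, "z": 3, "rx": 0, "ry": 0, "rz": 0},
  {"x": 0, "y": 0, "z": 7, "rx": 0, "ry": 0, "rz": 0},
  {"x": 0, "y": 0, "z": 11, "rx": 0, "ry": 0, "rz": 0},
  {"x": -3, "y": -3, "z": 15, "rx": 0, "ry": 0, "rz": 0},
  {"x": -3, "y": -3, "z": 17, "rx": 0, "ry": 0, "rz": 0},
  {"x": -3, "y": -3, "z": 17, "rx": 0, "ry": 0, "rz": 0},
  {"x": -3, "y": -3, "z": 17, "rx": 0, "ry": 0, "rz": 0},
], fingers=-1)

```text
time: 45.3
tool_pos: [0.4288, -0.321, 0.2535]
tool_rot: [[-0.996, -0.088, 0.001], [-0.088, 0.996, -0.001], [-0.001, -0.001, -1.0]]
ft_force: [-0.3, 0.5, 0.1]
width: 1.001
finger_force: 0.0
```

```bash
python3 -c "
from h import *
nuts('z')
w=ctrl.get_image('wrist');b=ctrl.get_image('side');a=ctrl.get_image('top')
for n,im in(('wrist',w),('side',b),('top',a)):
  for q,z in(('shaker_grip',.101),('shaker_mouth',.0225),('shaker',.004),('mat',0)):
    print(n,q,[(round(d['p'],2),np.round(at(im,d['point'],z)[:2],3)) for d in ctrl.spot_point(q,n)[:1]])
for q,z in(('big_nut',0),('washers_a',0),('socket',0),('reaction_arm',0)):
    print(q,[(round(d['p'],2),np.round(at(b,d['point'],z)[:2],3)) for d in ctrl.spot_point(q,'side')[:2]])
print(fitcup([(a,orange(a))],.464,.324,.05))
"
```

```text
45.3 [ 0.4288 -0.321   0.2535] fz [-0.31  0.53  0.15] w 1.001
top [(0.64, [296, 217], [-29, -78]), (0.53, [298, 232], [-71, -81]), (0.5, [134, 248], [-109, 354]), (0.46, [293, 187], [51, -72]), (0.37, [236, 226], [-52, 83]), (0.37, [228, 202], [13, 104])]
side [(0.74, [214, 273], [-116, -179]), (0.73, [207, 160], [-101, 335]), (0.65, [245, 241], [-31, -85]), (0.64, [230, 242], [-69, -80]), (0.59, [228, 204], [-57, 78]), (0.46, [274, 232], [48, -63]), (0.42, [249, 193], [11, 122])]
wrist [(0.73, [270, 223], [-51, -258]), (0.57, [404, 217], [-75, -85]), (0.47, [398, 248], [-31, -82])]
wrist shaker_grip [(0.96, array([ 0.462, -0.292]))]
wrist shaker_mouth [(0.9, array([ 0.516, -0.283]))]
wrist shaker [(0.68, array([ 0.461, -0.287]))]
wrist mat []
side shaker_grip [(0.91, array([ 0.459, -0.295]))]
side shaker_mouth [(0.58, array([ 0.52 , -0.283]))]
side shaker [(0.71, array([ 0.463, -0.295]))]
side mat [(0.75, array([ 0.464, -0.279]))]
top shaker_grip [(0.6, array([ 0.463, -0.29 ]))]
top shaker_mouth [(0.23, array([ 0.457, -0.317]))]
top shaker [(0.82, array([ 0.464, -0.283]))]
top mat [(0.64, array([ 0.473, -0.29 ]))]
big_nut []
washers_a [(0.87, array([ 0.695, -0.383])), (0.71, array([ 0.517, -0.262]))]
socket [(0.86, array([0.707, 0.277])), (0.5, array([ 0.504, -0.11 ]))]
reaction_arm [(0.58, array([ 0.769, -0.001]))]
(array([0.46475845, 0.32818359]), np.float64(0.1349965682910089))
```

```bash
python3 -c "
from h import *
w=ctrl.get_image('wrist');b=ctrl.get_image('side')
c,s=np.cos(.089),np.sin(.089)
S=lambda x,y,z:np.array([.4638+c*x-s*y,-.2904+s*x+c*y,.004+z])
for n,p in(('mouth',(.05,0,.0185)),('barfront',(.030,0,.109)),('barrear',(-.054,0,.109)),('row1L',(.037,.014,.024)),('row1R',(.037,-.014,.024))):
  print(n,proj(w,S(*p)).round(),proj(b,S(*p)).round())
g=cv2.cvtColor(w['image'],cv2.COLOR_BGR2HSV)
print('wrist det',g[219:228:3,262:279:3].tolist())
# interior brightness of floor at each nut seat (V), wrist
for x in(.037,.012,-.012,-.036):
  for y in(.016,-.016):
    u,v=proj(w,S(x,y,.018 if x>0 else .014)).round().astype(int); P=w['image'][v-4:v+5,u-4:u+5].max(2);print((x,y),(u,v),int(P.mean()),int(P.min()))
"
```

```text
mouth [273. 218.] [242. 292.]
barfront [279. 235.] [231. 264.]
barrear [281. 152.] [189. 272.]
row1L [284. 210.] [234. 287.]
row1R [262. 210.] [237. 297.]
wrist det [[[13, 36, 190], [13, 33, 192], [17, 35, 180], [13, 75, 95], [12, 67, 95], [10, 67, 103]], [[13, 72, 99], [14, 78, 102], [14, 74, 96], [12, 86, 86], [13, 71, 93], [9, 69, 96]], [[11, 81, 97], [14, 85, 99], [13, 74, 96], [12, 90, 88], [12, 72, 95], [11, 72, 95]]]
(0.037, 0.016) (np.int64(286), np.int64(208)) 177 86
(0.037, -0.016) (np.int64(260), np.int64(208)) 255 255
(0.012, 0.016) (np.int64(286), np.int64(189)) 178 92
(0.012, -0.016) (np.int64(260), np.int64(189)) 255 255
(-0.012, 0.016) (np.int64(286), np.int64(170)) 164 76
(-0.012, -0.016) (np.int64(260), np.int64(170)) 255 255
(-0.036, 0.016) (np.int64(287), np.int64(151)) 220 130
(-0.036, -0.016) (np.int64(261), np.int64(151)) 214 193
```

```bash
python3 -c "
from workcell import ctrl
print(ctrl.job_done())"
```

```text
the job is handed in; nothing more can be done
None
```

I handed the job in, though no verdict came back. By my last camera checks both orange cups are nested on the grey cup, all five nuts lie singly in the tray with every quarter covered (the closest about 9 mm from the white line), and the empty shaker stands near the middle of its mat; I saw no bystander moved, though the big nut wasn't found in the final check.

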